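# Clamp a press mandrel in the V-block and bring the loupe over its nose

## Task

Lift the sprung clamp bar of the V-block fixture and swing it well aside, then lay the tallest of the three standing steel mandrels in the V, bevelled nose outward and plain end home against the end stop. Swing the bar back and let it down onto the mandrel by hand so that it clamps it, never letting it snap down. Last, swing the loupe round until its lens is centred over the mandrel's nose; the other two mandrels stay standing where they are.

Things in the scene. Friction and masses are not known exactly. Their poses are not given: they have to be found in the camera images.
- fixture: Inspection fixture, fixed: dark steel plate 165 x 170 mm, top 16 mm high, with a steel V-block, end stop, clamp pedestal and loupe post. Origin on the bench under the V's axis, z up. The V runs along y, open at -y, stop at +y. Pedestal (35 mm thick, 70 mm high) at x +78, y +8 mm; loupe post (12 mm thick) at x +85, y -80 mm.
- v_end (a point): Middle of the stop's face, on the axis of a mandrel lying in the V: fixture x 0, y +35, height 58 mm; axes as the fixture's. The 90-degree V is 50 mm long (y -15 to +35), the V-block 28 mm wide and 47 mm high, so fingers that hold a mandrel pass it on both sides, down to 30 mm height. Stop plate 28 mm wide, 66 mm high. The lying mandrel's top is at 75 mm.
- clamp_bar: Clamp bar that turns on the pedestal's upright post. Origin in the middle of its black wing grip, on the post's axis, 108 mm high with the bar fully down; wing 44 mm long (x), 12 mm thick (y), 26 mm high; the bar's top is 20 mm below the origin. The bar reaches along its -x, over the V when its axes are parallel to the fixture's; from there it turns 1.62 rad clockwise seen from above.
- bar_foot (a point): Centre of the underside of the round black foot (18 mm) at the bar's tip, 78 mm from the post's axis, 41 mm below the bar's origin. A cross pin locks the turn: the bar turns only when lifted over 20 mm. More than 0.5 rad aside it rests on the pedestal's collar and stays up, 20 mm lifted. Back within 0.15 rad of the V the pin meets its notch and the spring draws it down.
- clamp_post (a joint): Lift of the bar and its post in m: 0 fully down (no mandrel), 0.008 down on the mandrel, 0.020 resting on the collar, 0.028 at its upper stop. Spring and weight pull down with 9 N when down, 13 N when lifted. Let go, it snaps down: over 0.5 m/s is a snap, which a drop of 3 mm does not reach.
- tall_mandrel: The tallest mandrel, turned steel, 66 mm high, 34 mm thick, about 0.4 kg, standing. Origin in the middle of its plain end (underside), z along its axis to the bevelled, narrower nose.
- nose (a point): Middle of the tall mandrel's nose face, 66 mm along its z.
- broad_mandrel: Bystander: broad mandrel, 52 mm high, 40 mm thick, standing. Origin at the middle of its underside.
- short_mandrel: Bystander: short mandrel, 34 mm high, 36 mm thick, standing. Origin at the middle of its underside.
- loupe_arm (a joint): Angle in rad of the loupe's arm about its upright post, held by friction (0.1 N m); it stays where it is left. 0: lens over the nose of a mandrel that is home against the stop. It starts swung out, near 2.1; it grows anticlockwise seen from above, so it is swung back clockwise. There is no stop at 0.
- loupe_knob (a point): Middle of the upright round black knob (12 mm thick, 24 mm high, free all round) on the loupe's arm, 60 mm from the post's axis, 131 mm above the bench; the arm's top is 20 mm below this point.
- lens (a point): Centre of the loupe's round lens (51 mm over its rim), 98 mm from the post's axis, 109 mm above the bench.
There are look-alikes about, which are no part of the job. What is shaped like the tall_mandrel but green is not meant.

How it is judged:
By the outcome, as a careful person would: the job done as asked, in the order asked, and still so for the second after the job is handed in, with the robot touching nothing.
It also fails if it takes over 72 s, if anything falls off the work surface, if the arm or the gripper's body presses on something with over 40 N, if the wrist force passes 120 N, or if a joint passes its speed limit or range.

## Robot

A 6-joint arm with a two-finger parallel gripper is mounted at the origin on a cart in front of the work surface, level with it; the furniture and walls round the work are solid. World frame = base frame: x ahead of the robot, y to its left, z up, the work surface at z = 0. Lengths are in m, angles in rad, forces in N, time in s.
With the tool pointing down it reaches from about 0.325 to 0.775 m from the base axis. Payload 5.5 kg.
Tool frame: the origin (TCP) lies midway between the tips of the shut fingers; the grasp point (between the pads) lies 19 mm behind it; z points along the fingers, y is the line along which they close (so a half turn about z gives the same grasp; the last joint's range is limited). The gripper opens to 88 mm and grips with 3 to 60 N. Pads are 20 mm wide; open, the fingers measure 115 mm over their backs; the gripper's body (75 mm by 178 mm) begins 61 mm behind the grasp point.
Start: joints at [-1.187, 0.091, 1.231, -0, 1.82, -0.057], TCP at [0.256, -0.543, 0.223] pointing down, gripper open.
Joint ranges: [-2.87, 2.87], [-0.86, 2.18], [0.17, 2.46], [-1.51, 4.65], [0.06, 2.69], [-2.65, 2.65]. Speed limits (rad/s): [2.57, 2.57, 3.01, 3.14, 3.14, 3.14].

## Interface

Orientations are given as a unit quaternion [x, y, z, w].
In Python, from rig import observe, optics, manip, nets gives the robot as it stands.
- The arm moves only by the shell command python3 -m crank 'ROWS'. ROWS is JSON, a list of rows, each a list of 3 entries, a list of its own where there are three numbers: the shift along the tool's x, y, z in mm, then the turn about the tool's z in rad, then the closure, from 0 (fully open) to 1 (shut). In form: [[[x, y, z], roll, hand], ...]. A call has 1 to 10 rows; each row shifts and turns the commanded pose from where the row before left it, along the tool's axes as they then stand; what a row does not reach is not made up. A row lasts 1/12 s, in which the tool goes at most 41.7 mm and 7.16 degrees, less where a joint would pass 70% of its speed; a pose out of reach is approached as far as the arm can. A call with a gripper value outside its range is refused whole. The fingers move at their own pace and stop on an object; the grip force is fixed at half the most. Time passes only in rows, so rows that do not move let the fingers close. It gives the time, the measured TCP pose, the force, the opening and the grip force at its end, in the units of the state.
- observe(): the state, without advancing time (a new reading comes with each control period).
- optics.grab_frame(name): name is "scene" or "side" or "wrist"; returns (picture, depth): 400x640x3 uint8, blue, green, red; 400x640 float32, m along the optical axis (not along the pixel's ray), 0 where there is no reading.
- optics.camera_model(name): a dict with "mtx" (3x3 intrinsics, pixels), "distortion" ([k1, k2, p1, p2, k3] as OpenCV has them; the pictures are not rectified), "world_from_camera" (4x4, takes a point from camera to world coordinates); the wrist camera has in their place "mount" (4x4, takes a point from camera to tool coordinates, whose origin is the TCP and whose axes are the flange's). Camera axes: x right, y up, looking along -z (the intrinsics and any distortion apply to the point x, -y, -z); pixel columns grow to the right and rows downward; lengths in m; the calibration is good to about 2 mm. A picture is of the moment at which its call begins: read the wrist's pose just before it. camera_model takes no time and is no camera call.
- manip.hand_in(): hands the job in; it is judged then, once.
Trained networks look in the newest picture that a camera, given by its name, has taken for a name from the list of things; names that differ only in an ending like _2 or _b are one class to them, and where a whole thing is asked for, a point or a joint stands for the part that bears it (a point fixed in the world has none). Each returns a list of dicts, best first, with "score" (0 to 1); they miss things now and then, are a little off and sometimes report something else, mostly with a low value. They report only what shows in the picture. A call takes as long as a camera call. They do not tell look-alikes from the thing itself.
- nets.recognise(query, camera): "rect" ([centre column, centre row, width, height] in pixels, round what is visible of it).
- nets.trace(query, camera): "region" (400x640 bool, what is visible of it) and "rect" ([centre column, centre row, width, height] in pixels, round what is visible of it).
The state is a dict: "time": time; "qpos": joint angles; "qvel": joint speeds; "tau": joint torques, N m; "tool_pos": TCP position; "orientation": TCP orientation; "ft_force": force on the tool from outside, world axes, zero at the start; "wrist_torque": the same for the moment, N m; "finger_gap": finger opening in m; "grip_force": force on a finger pad.
Only numpy, scipy, OpenCV 4.12 (cv2) and the standard library are available. Lean on these libraries where they do the work, as an engineer would, in place of code of your own. Each camera call takes 0.05 s, during which the arm holds its last target. There are 200 camera calls.

## Working session

There is one attempt and no reset: what is moved stays moved. The work goes in short steps, Python scripts to look and compute and a shell command to move; the robot and the scene stay as the last step left them, time stands still between calls to the robot, and variables do not carry over. Pictures are saved under pics/ and viewed, at most 11 in all, crops included, and the job is handed in when it is done.

```bash
ls; mkdir -p pics; cat > h.py <<'E'
import numpy as np, cv2
from rig import observe, optics, manip, nets
from scipy.spatial.transform import Rotation as R
def w_from_c(name, st=None):
    m=optics.camera_model(name)
    if name!='wrist': return m, np.array(m['world_from_camera'])
    st=st or observe(); T=np.eye(4); T[:3,:3]=R.from_quat(st['orientation']).as_matrix(); T[:3,3]=st['tool_pos']
    return m, T@np.array(m['mount'])
def cloud(depth,m,T,mask=None):
    if mask is None: mask=np.ones(depth.shape,bool)
    v,u=np.nonzero(mask&(depth>0)); d=depth[v,u]
    if len(u)==0: return np.zeros((0,3)),u,v
    p=cv2.undistortPoints(np.stack([u,v],1).astype(np.float64)[:,None],np.array(m['mtx']),np.array(m['distortion']))[:,0]
    P=np.stack([p[:,0]*d,-p[:,1]*d,-d],1)
    return P@T[:3,:3].T+T[:3,3],u,v
def proj(P,m,T):
    P=np.atleast_2d(P); c=(P-T[:3,3])@T[:3,:3]; c=c*[1,-1,-1]
    return cv2.projectPoints(c,np.zeros(3),np.zeros(3),np.array(m['mtx']),np.array(m['distortion']))[0][:,0]
E
python3 - <<'E'
from h import *
st=observe(); print(st)
ims=[]
for n in ['scene','side']:
    im,d=optics.grab_frame(n); np.savez('f_%s.npz'%n,im=im,d=d); ims.append(im)
    cv2.imwrite('pics/%s0.png'%n,im)
    m,T=w_from_c(n); print(n,T.round(3).tolist(),np.array(m['mtx']).round(1).tolist())
    for q in ['fixture','clamp_bar','tall_mandrel','broad_mandrel','short_mandrel','loupe_arm','loupe_knob','lens','bar_foot','nose']:
        r=nets.recognise(q,n); print(q,[(round(x['score'],2),np.round(x['rect']).astype(int).tolist()) for x in r[:4]])
E
```

```text
pics
{'time': 0.0, 'qpos': array([-1.18669835e+00,  9.18577103e-02,  1.23185412e+00,  5.59515328e-05,
        1.81983354e+00, -5.66693047e-02]), 'qvel': array([-7.05366156e-05, -2.42738309e-03,  5.55197085e-04,  1.14416261e-03,
       -1.18279236e-04, -1.03599389e-04]), 'tau': array([ 1.43592730e-03, -4.46450579e+01, -4.06446326e+01,  6.96138921e-02,
        2.92326015e-02, -1.15034472e-04]), 'tool_pos': array([ 0.25589948, -0.54236033,  0.22152553]), 'orientation': array([ 9.75811688e-01,  2.18610601e-01, -1.32373787e-04, -9.67722119e-04]), 'ft_force': array([ 0.93794303, -0.47431673, -0.07309545]), 'wrist_torque': array([-0.0344224 , -0.00588148,  0.044114  ]), 'grip_force': 0.0, 'finger_gap': 0.08744227794593112}
scene [[-0.764, 0.456, -0.457, 0.003], [-0.645, -0.527, 0.553, 0.519], [0.012, 0.717, 0.697, 0.855], [0.0, 0.0, 0.0, 1.0]] [[488.8, 0.0, 311.9], [0.0, 488.8, 200.8], [0.0, 0.0, 1.0]]
fixture [(0.63, [242, 247, 107, 138]), (0.59, [255, 198, 40, 37])]
clamp_bar [(0.82, [227, 252, 47, 46])]
tall_mandrel [(0.58, [302, 172, 11, 23]), (0.51, [339, 153, 12, 25])]
broad_mandrel [
[... 346 characters left out ...]
07], [-0.008, 0.906, 0.423, 0.476], [0.0, 0.0, 0.0, 1.0]] [[413.7, 0.0, 321.5], [0.0, 413.7, 200.5], [0.0, 0.0, 1.0]]
fixture [(0.65, [259, 255, 124, 134])]
clamp_bar [(0.57, [242, 249, 53, 44]), (0.33, [265, 204, 39, 31])]
tall_mandrel [(0.71, [304, 201, 16, 28]), (0.71, [263, 204, 40, 30]), (0.7, [331, 186, 8, 23]), (0.52, [256, 254, 121, 128])]
broad_mandrel [(0.83, [366, 194, 15, 20])]
short_mandrel [(0.8, [398, 203, 10, 16])]
loupe_arm [(0.94, [265, 204, 35, 28]), (0.4, [242, 250, 54, 42])]
loupe_knob [(0.8, [266, 205, 39, 26])]
lens [(0.73, [267, 204, 38, 31])]
bar_foot [(0.57, [242, 248, 49, 42]), (0.39, [332, 186, 8, 26])]
nose [(0.72, [333, 185, 14, 24]), (0.62, [307, 200, 11, 30])]
```

View pics/scene0.png

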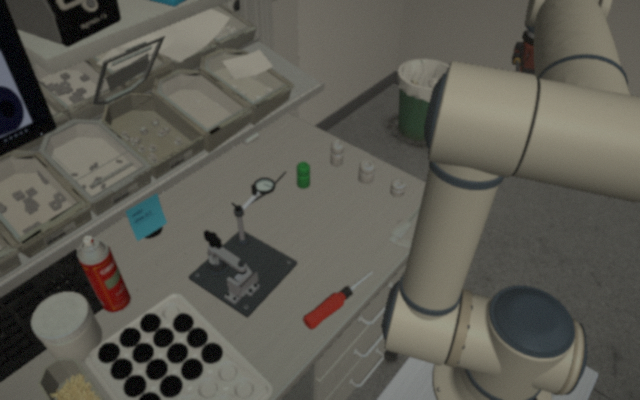

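View pics/side0.png

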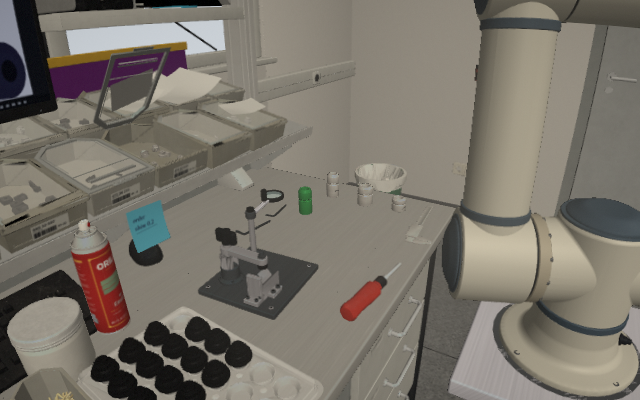

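The scene picture shows the fixture at (243,270), the loupe post at (239,222) with its lens at (264,186), and four mandrels. The green one at (303,175) is the look-alike. The three steel ones are at (337,153), (367,172) and (397,188), and the leftmost looks the tallest. Next I'll locate everything with depth and confirm in a crop.

```bash
python3 - <<'E'
from h import *
for n,rects in [('scene',dict(tall=[338,153,14,27],broad=[366,173,18,25],short=[397,188,15,17],green=[303,175,14,27])),('side',dict(tall=[333,185,14,27],broad=[366,194,17,24],short=[398,203,14,18],green=[305,200,15,29]))]:
    f=np.load('f_%s.npz'%n); im,d=f['im'],f['d']; m,T=w_from_c(n)
    P,u,v=cloud(d,m,T)
    for k,(cx,cy,w,h) in rects.items():
        s=(abs(u-cx)<w/2+2)&(abs(v-cy)<h/2+3)&(P[:,2]>0.006)&(P[:,2]<0.1)
        Q=P[s]; b=Q[Q[:,2]<.1]
        # circle fit to lower/side points
        A=np.c_[2*b[:,:2],np.ones(len(b))]; x=np.linalg.lstsq(A,(b[:,:2]**2).sum(1),rcond=None)[0]
        print(n,k,len(Q),'top',np.percentile(Q[:,2],[90,97,100]).round(4),'mean',Q.mean(0).round(4),'fit',x[:2].round(4),np.sqrt(max(0,x[2]+x[0]**2+x[1]**2)).round(4), 'range',(Q.min(0)-0).round(3),Q.max(0).round(3))
    # height bands in fixture area
    cx,cy=(245,245) if n=='scene' else (258,250)
    s=(abs(u-cx)<80)&(abs(v-cy)<75)
    for lo,hi in [(.011,.021),(.06,.07),(.085,.092),(.1,.125),(.125,.15)]:
        q=s&(P[:,2]>lo)&(P[:,2]<hi); print(n,lo,hi,q.sum(),P[q].mean(0).round(3))
        if lo==.011:
            r=cv2.minAreaRect((P[q][:,:2]*1000).astype(np.float32)); print(r, cv2.boxPoints(r).round(0).tolist())
    # crop enlarged
    if n=='side': c=im[150:330,180:420]; cv2.imwrite('pics/crop_side.png',cv2.resize(c,None,fx=3.2,fy=3.2,interpolation=cv2.INTER_CUBIC))
E
```

```text
scene tall 290 top [0.0662 0.0685 0.0714] mean [ 0.6058 -0.3099  0.0429] fit [ 0.6092 -0.3148] 0.0138 range [ 0.584 -0.332  0.006] [ 0.627 -0.298  0.071]
scene broad 319 top [0.0536 0.0553 0.0563] mean [ 0.5063 -0.3069  0.0364] fit [ 0.5097 -0.3138] 0.0171 range [ 0.49  -0.365  0.006] [ 0.532 -0.292  0.056]
scene short 212 top [0.0357 0.0375 0.0406] mean [ 0.4165 -0.319   0.0259] fit [ 0.418  -0.3222] 0.0141 range [ 0.401 -0.341  0.006] [ 0.436 -0.305  0.041]
scene green 326 top [0.0658 0.0678 0.0705] mean [ 0.6155 -0.1847  0.0434] fit [ 0.6192 -0.1891] 0.014 range [ 0.602 -0.206  0.006] [ 0.636 -0.172  0.07 ]
scene 0.011 0.021 3745 [0.521 0.12  0.017]
((577.673828125, 57.04347229003906), (319.52471923828125, 421.2829284667969), 44.61557388305664) [[316.0, 95.0], [612.0, -205.0], [839.0, 19.0], [543.0, 319.0]]
scene 0.06 0.07 131 [0.524 0.147 0.065]
scene 0.085 0.092 319 [0.531 0.142 0.089]
scene 0.1 0.125 679 [0.587 0.04  0.114]
scene 0.125 0.15 175 [0.681 0.066 0.139]
side tall 269 top [0.062  0.0646 0.066 ] mean [ 0.6038 -0.3095  0.039 ] fit [ 0.6074 -0.3159] 0.0139 range [ 0.591 
[... 168 characters left out ...]
 [ 0.525 -0.294  0.053]
side short 185 top [0.0326 0.0335 0.0346] mean [ 0.4139 -0.3183  0.0228] fit [ 0.4158 -0.3236] 0.0148 range [ 0.398 -0.341  0.006] [ 0.435 -0.305  0.035]
side green 319 top [0.0626 0.0649 0.067 ] mean [ 0.6131 -0.1834  0.0392] fit [ 0.6171 -0.1899] 0.0139 range [ 0.599 -0.206  0.006] [ 0.633 -0.173  0.067]
side 0.011 0.021 3557 [0.544 0.099 0.015]
((691.7518920898438, -2.1727294921875), (422.5007019042969, 611.2263793945312), 22.430448532104492) [[380.0, 200.0], [613.0, -365.0], [1004.0, -204.0], [770.0, 361.0]]
side 0.06 0.07 292 [0.551 0.073 0.065]
side 0.085 0.092 327 [0.534 0.139 0.087]
side 0.1 0.125 656 [0.582 0.059 0.112]
side 0.125 0.15 282 [0.71  0.044 0.141]
```

View pics/crop_side.png

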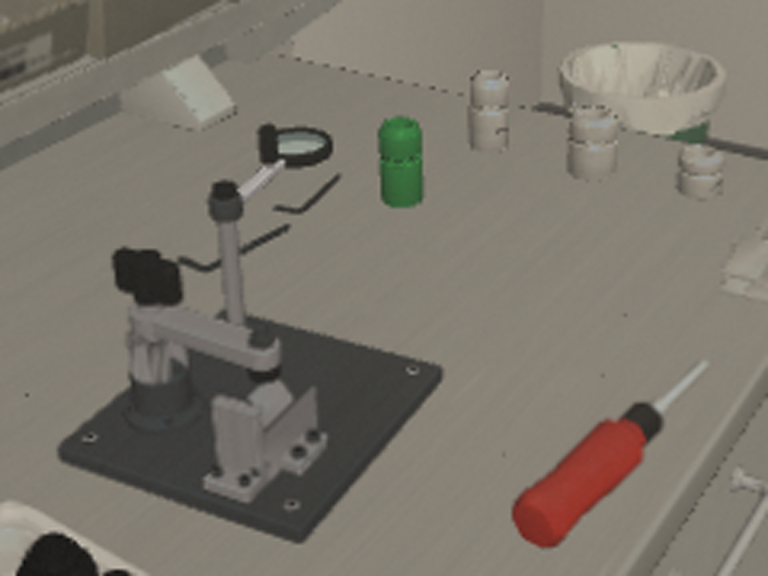

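The only tall-shaped candidates are the green one (crop 400,160; the look-alike) and the steel one (crop 489,110). The steel one's top is at about 66 mm by depth, against 52 and 34 mm for the other two, so it's the tall_mandrel, standing nose up near (0.608, -0.315). Next is the fixture's pose.

```bash
python3 - <<'E'
from h import *
for n in ['scene','side']:
    f=np.load('f_%s.npz'%n); im,d=f['im'],f['d']; m,T=w_from_c(n)
    P,u,v=cloud(d,m,T); val=im.max(2)[v,u]
    zo=0.002 if n=='scene' else 0
    s=(P[:,0]>.4)&(P[:,0]<.75)&(P[:,1]>-.05)&(P[:,1]<.3)
    q=s&(abs(P[:,2]-.016)<.008)&(val<(85 if n=='side' else 80))
    # keep largest blob
    mk=np.zeros(d.shape,np.uint8); mk[v[q],u[q]]=1; mk=cv2.morphologyEx(mk,cv2.MORPH_OPEN,np.ones((3,3),np.uint8))
    k,l,stt,_=cv2.connectedComponentsWithStats(mk); b=1+stt[1:,4].argmax()
    qq=q&(l[v,u]==b); r=cv2.minAreaRect((P[qq][:,:2]*1000).astype(np.float32)); print(n,qq.sum(),'z',P[qq][:,2].mean().round(4),r,cv2.boxPoints(r).round(0).tolist())
    for lo,hi in [(.06,.07),(.085,.094),(.098,.125),(.125,.15)]:
        q=s&(P[:,2]>lo)&(P[:,2]<hi); 
        mk=np.zeros(d.shape,np.uint8); mk[v[q],u[q]]=1; k,l,stt,c=cv2.connectedComponentsWithStats(mk)
        for i in range(1,k):
            if stt[i,4]>8: w=q&(l[v,u]==i); print('  ',lo,stt[i,4],c[i].round(0),P[w].mean(0).round(3),P[w].min(0).round(3),P[w].max(0).round(3))
E
```

```text
scene 3471 z 0.017 ((528.6774291992188, 110.07101440429688), (167.5435791015625, 171.70919799804688), 4.980030536651611) [[438.0, 188.0], [453.0, 17.0], [620.0, 32.0], [605.0, 203.0]]
   0.06 15 [240. 228.] [0.585 0.059 0.064] [0.581 0.055 0.06 ] [0.591 0.063 0.069]
   0.06 33 [213. 258.] [0.565 0.155 0.065] [0.556 0.148 0.06 ] [0.579 0.16  0.07 ]
   0.06 75 [233. 281.] [0.49  0.169 0.066] [0.477 0.162 0.06 ] [0.506 0.174 0.07 ]
   0.085 143 [150. 226.] [0.716 0.196 0.09 ] [0.71  0.157 0.085] [0.721 0.235 0.094]
   0.085 12 [239. 220.] [0.584 0.06  0.09 ] [0.581 0.054 0.085] [0.589 0.063 0.094]
   0.085 323 [228. 256.] [0.529 0.144 0.089] [0.483 0.131 0.085] [0.583 0.157 0.094]
   0.098 394 [255. 195.] [ 0.597 -0.003  0.113] [ 0.575 -0.05   0.098] [0.629 0.067 0.125]
   0.098 392 [146. 218.] [0.722 0.196 0.111] [0.714 0.155 0.098] [0.728 0.235 0.125]
   0.098 218 [213. 239.] [0.567 0.146 0.116] [0.548 0.134 0.098] [0.591 0.153 0.125]
   0.098 14 [241. 261.] [0.493 0.141 0.101] [0.489 0.137 0.098] [0.497 0.145 0.103]
   0.125 784 [155. 197.] [0.73  0.157 0.141] [ 0.721 -0.05   0.125] 
[... 780 characters left out ...]
64 0.094]
   0.085 176 [151. 237.] [0.715 0.197 0.089] [0.711 0.157 0.085] [0.719 0.236 0.094]
   0.085 321 [244. 252.] [0.529 0.145 0.087] [0.484 0.132 0.085] [0.583 0.156 0.094]
   0.098 354 [262. 205.] [0.589 0.012 0.112] [ 0.575 -0.049  0.099] [0.624 0.067 0.125]
   0.098 519 [147. 226.] [0.721 0.196 0.111] [0.715 0.154 0.098] [0.726 0.235 0.125]
   0.098 277 [226. 236.] [0.567 0.147 0.111] [0.548 0.133 0.098] [0.591 0.153 0.121]
   0.098 10 [261. 252.] [0.492 0.142 0.099] [0.488 0.139 0.098] [0.495 0.145 0.1  ]
   0.125 1141 [157. 204.] [0.728 0.153 0.141] [ 0.721 -0.05   0.125] [0.735 0.288 0.15 ]
   0.125 42 [263. 192.] [ 0.594 -0.001  0.133] [ 0.59  -0.007  0.125] [0.602 0.003 0.14 ]
```

```bash
cat >> h.py <<'E'
FO=np.array([.4937,.133]); FY=.0857
def fx(x,y): c,s=np.cos(FY),np.sin(FY); return FO+[c*x-s*y,s*x+c*y]
def go(target,yaw=None):
    "shift in tool axes mm to the world TCP target, current yaw, and roll needed"
    st=observe(); Rm=R.from_quat(st['orientation']).as_matrix(); d=Rm.T@(np.array(target)-st['tool_pos'])*1000
    y=np.arctan2(Rm[1,0],Rm[0,0]); out=['t',round(st['time'],2),'shift',d.round(1).tolist(),'pos',st['tool_pos'].round(4).tolist(),'yaw',round(y,4),'q6',round(st['qpos'][5],3),'F',st['ft_force'].round(1).tolist(),'gap',round(st['finger_gap'],4)]
    if yaw is not None: out+=['roll',round(-((yaw-y+np.pi)%(2*np.pi)-np.pi),4)]
    print(*out)
E
A='[[27.5,-26.5,-7.8],0,0]'
python3 -m crank '[[[27.5,-26.5,-7.8],0,0],[[27.5,-26.5,-7.8],0,0],[[27.5,-26.5,-7.8],0,0],[[27.5,-26.5,-7.8],0,0],[[27.5,-26.5,-7.8],0,0],[[27.5,-26.5,-7.8],0,0],[[27.5,-26.5,-7.8],0,0],[[27.5,-26.5,-7.8],0,0],[[27.5,-26.5,-7.8],0,0]]' && python3 -m crank '[[[27.5,-26.5,-7.8],0,0],[[27.5,-26.5,-7.8],0,0],[[27.5,-26.5,-7.8],0,0],[[27.5,-26.5,-7.8],0,0],[[27.5,-26.5,-7.8],0,0],[[27.5,-26.5,-7.8],0,0],[[27.5,-26.5,-7.8],0,0],[[27.5,-26.5,-7.8],0,0],[[27.5,-26.5,-7.8],0,0],[[0,0,0],-0.1,0]]'
python3 - <<'E'
from h import *
go([.5,.1,.36],.0857+np.pi); print(np.round(optics.camera_model('wrist')['mount'],3).tolist())
E
```

```text
time: 1.85
tool_pos: [0.3782, -0.2196, 0.2935]
orientation: [0.976, 0.218, 0.0, 0.0]
ft_force: [0.5, -0.5, -0.1]
finger_gap: 0.0876
grip_force: 0.0
time: 2.68
tool_pos: [0.5014, 0.1054, 0.3628]
orientation: [0.963, 0.269, 0.0, -0.001]
ft_force: [1.1, -0.0, -0.9]
finger_gap: 0.088
grip_force: 0.0
t 2.68 shift [-4.0, 3.9, 2.8] pos [0.5014, 0.1054, 0.3628] yaw 0.5451 q6 1.166 F [1.1, -0.0, -0.9] gap 0.088 roll -2.6822
[[0.001, 0.961, 0.277, 0.077], [1.0, -0.001, 0.001, -0.0], [0.001, 0.277, -0.961, -0.161], [0.0, 0.0, 0.0, 1.0]]
```

```bash
python3 -m crank '[[[0,0,0],-0.122,0],[[0,0,0],-0.122,0],[[0,0,0],-0.122,0],[[0,0,0],-0.122,0],[[0,0,0],-0.122,0],[[0,0,0],-0.122,0],[[0,0,0],-0.122,0],[[0,0,0],-0.122,0],[[0,0,0],-0.122,0],[[0,0,0],-0.122,0]]' >/dev/null && python3 -m crank '[[[0,0,0],-0.122,0],[[0,0,0],-0.122,0],[[0,0,0],-0.122,0],[[0,0,0],-0.122,0],[[0,0,0],-0.122,0],[[0,0,0],-0.122,0],[[0,0,0],-0.122,0],[[0,0,0],-0.122,0],[[0,0,0],-0.122,0],[[0,0,0],-0.122,0]]' >/dev/null&& python3 -m crank '[[[0,0,0],-0.12,0],[[0,0,0],-0.122,0],[[0,0,0],0,0],[[0,0,0],0,0]]'
python3 - <<'E'
from h import *
go([*fx(78,8),.2],.0857+np.pi)
st=observe(); im,d=optics.grab_frame('wrist'); np.savez('f_w1.npz',im=im,d=d); cv2.imwrite('pics/w1.png',im)
m,T=w_from_c('wrist',st); P,u,v=cloud(d,m,T)
for lo,hi in [(.05,.072),(.083,.094),(.1,.118),(.118,.126),(.128,.15)]:
    q=(P[:,2]>lo)&(P[:,2]<hi)&(P[:,0]<.68); mk=np.zeros(d.shape,np.uint8); mk[v[q],u[q]]=1; k,l,stt,c=cv2.connectedComponentsWithStats(mk)
    for i in range(1,k):
        if stt[i,4]>60: w=q&(l[v,u]==i); r=cv2.minAreaRect((P[w][:,:2]*1000).astype(np.float32)); print(lo,stt[i,4],c[i].round(0),'z',np.percentile(P[w][:,2],[5,50,95]).round(4),np.round(r[0],1),np.round(r[1],1),round(r[2],1))
im2,_=optics.grab_frame('scene'); cv2.imwrite('pics/s1.png',np.hstack([cv2.resize(im2,(400,250)),cv2.resize(im,(400,250))]))
E
```

```text
time: 4.68
tool_pos: [0.5001, 0.0999, 0.3631]
orientation: [-0.039, 0.999, 0.0, 0.0]
ft_force: [-0.0, -1.0, 0.5]
finger_gap: 0.0877
grip_force: 0.0
t 4.68 shift [-77928.1, 8671.3, 170.5] pos [0.5001, 0.0999, 0.3631] yaw -3.0641 q6 -1.518 F [-0.0, -1.0, 0.5] gap 0.0877 roll -0.0082
0.05 3121 [599. 175.] z [0.0513 0.0616 0.0668] [496.5 509. ] [ 74.4 217.4] 84.9
0.05 212 [ 51. 146.] z [0.0501 0.051  0.0527] [ 511.2 -314.5] [32.3 32.8] 44.0
0.05 157 [376. 158.] z [0.0547 0.0651 0.0674] [492.  169.6] [28.   9.7] 4.4
0.05 439 [ 57. 210.] z [0.0514 0.06   0.0654] [ 609.3 -314.7] [32.5 29.9] 52.4
0.05 66 [345. 207.] z [0.0516 0.0687 0.0708] [572.  131.8] [ 6.3 26.1] 86.5
0.05 398 [136. 222.] z [0.0515 0.0602 0.0655] [ 620.4 -188.5] [32.4 31.1] 16.1
0.05 492 [517. 254.] z [0.0509 0.0619 0.0712] [628.7 419.2] [30.  89.3] 39.6
0.05 127 [464. 264.] z [0.0511 0.0614 0.0701] [649.3 333.7] [ 6.1 32. ] 4.6
0.083 735 [357. 184.] z [0.0858 0.0876 0.0924] [533.9 143.3] [22.1 97.8] 89.3
0.083 242 [529. 259.] z [0.0839 0.0883 0.0932] [620.4 423.1] [22.4 83.4] 26.6
0.083 72 [474. 272.] z [0.0837 0.0888 0.0935] [649.8 338.1] [33.7  6. ] 85.9
0.1 69 [354. 211.] z [0.1009 0.1108 0.1173] [560.2 138.8] [ 7.8 25.2] 57.7
0.1 1066 [237. 229.] z [0.108  0.1104 0.1158] [5.896e+02 2.000e-01] [ 42.8 131.9] 17.9
0.1 117 [480. 279.] z [0.1005 0.1086 0.1165] [649.1 335.7] [ 5.  29.5] 1.4
0.118 284 [357. 223.] z [0.1187 0.1205 0.122 ] [572.5 144.2] [42.9 17.3] 5.3
0.118 108 [291. 229.] z [0.1183 0.1239 0.1253] [587.1  57.6] [14.2 18.5] 22.5
0.128 88 [487. 289.] z [0.1292 0.1362 0.1476] [648.  332.7] [ 3.2 18.5] 9.6
```

View pics/s1.png

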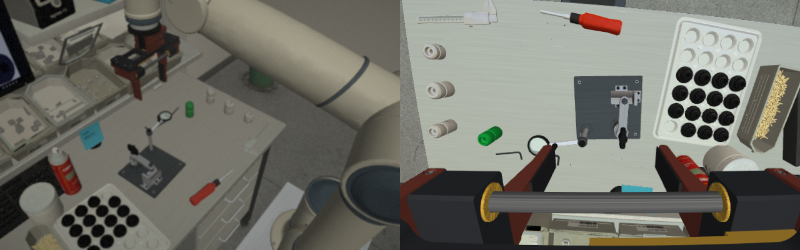

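Left half: the gripper over the bench, its body long along the closing line. Right half: the fixture at (608,105) with the wing at (622,135) and the loupe knob near (583,142). I'll measure the gripper's own shape from this wrist depth, because clearance to the raised wing matters when laying the mandrel.

```bash
python3 - <<'E'
s=open('h.py').read().replace("def fx(x,y): c","def fx(x,y):\n    x,y=x/1000,y/1000; c"); s=s.replace("FO=np.array([.4937,.133])","FO=np.array([.4940,.1315])"); open('h.py','w').write(s)
from h import *
f=np.load('f_w1.npz'); m=optics.camera_model('wrist'); P,u,v=cloud(f['d'],m,np.array(m['mount']))
P=P*1000; g=(P[:,2]<5)&(P[:,2]>-150)
for lo in range(-150,5,10):
    q=g&(P[:,2]>=lo)&(P[:,2]<lo+10)
    if q.sum()>5: print(lo,q.sum(),'x',P[q][:,0].min().round(),P[q][:,0].max().round(),'|y|',abs(P[q][:,1]).min().round(),abs(P[q][:,1]).max().round())
go([*fx(78,8),.2],.0857+np.pi)
E
```

```text
-120 7168 x 20.0 32.0 |y| 0.0 64.0
-110 22149 x 9.0 34.0 |y| 0.0 75.0
-100 22162 x -2.0 34.0 |y| 0.0 81.0
-90 5357 x -12.0 33.0 |y| 43.0 81.0
-80 1149 x -15.0 30.0 |y| 44.0 74.0
-70 1230 x -13.0 12.0 |y| 44.0 58.0
-60 1486 x -13.0 12.0 |y| 42.0 58.0
-50 1280 x -8.0 11.0 |y| 42.0 57.0
-40 1113 x -11.0 11.0 |y| 43.0 56.0
-30 915 x -11.0 11.0 |y| 43.0 54.0
-20 743 x -11.0 11.0 |y| 43.0 54.0
-10 586 x -11.0 11.0 |y| 43.0 53.0
0 29 x -10.0 10.0 |y| 43.0 51.0
t 4.78 shift [-74.2, 40.6, 163.1] pos [0.5002, 0.0999, 0.3631] yaw -3.0637 q6 -1.518 F [0.4, -0.4, 0.1] gap 0.0878 roll -0.0078
```

The gripper body spans about ±85 mm along the closing line and starts about 80 mm above the TCP. A mandrel gripped across its diameter would therefore hit the raised wing (top at 141 mm) when laid in the V. I'll tip the mandrel over on the open bench instead, pick it up by its ends, and then push it home. The wing comes first.

```bash
python3 -m crank '[[[-12.4,6.8,27],-0.008,0],[[-12.4,6.8,27],0,0],[[-12.4,6.8,27],0,0],[[-12.4,6.8,27],0,0],[[-12.4,6.8,27],0,0],[[-12.4,6.8,27],0,0],[[0,0,0],0,0],[[0,0,0],0,0]]'
cat > look.py <<'E'
from h import *
def look(bands,box,tag,minpx=40,cam='wrist'):
    st=observe(); im,d=optics.grab_frame(cam); np.savez('f_%s.npz'%tag,im=im,d=d)
    m,T=w_from_c(cam,st); P,u,v=cloud(d,m,T)
    s=(P[:,0]>box[0])&(P[:,0]<box[1])&(P[:,1]>box[2])&(P[:,1]<box[3])
    for lo,hi in bands:
        q=s&(P[:,2]>lo)&(P[:,2]<hi); mk=np.zeros(d.shape,np.uint8); mk[v[q],u[q]]=1; k,l,stt,c=cv2.connectedComponentsWithStats(mk)
        for i in range(1,k):
            if stt[i,4]>minpx: w=q&(l[v,u]==i); r=cv2.minAreaRect((P[w][:,:2]*1000).astype(np.float32)); print(lo,stt[i,4],c[i].round(0),'z',np.percentile(P[w][:,2],[5,50,95]).round(4),np.round(r[0],1),np.round(r[1],1),round(r[2],1))
    return im,d,P,u,v
E
python3 - <<'E'
from look import *
look([(.083,.092),(.117,.124)],(.44,.63,.08,.2),'w2')
go([*fx(78,8),.094],.0857+np.pi)
E
```

```text
time: 5.45
tool_pos: [0.5698, 0.147, 0.1992]
orientation: [-0.044, 0.999, -0.0, -0.002]
ft_force: [-0.9, 0.7, 0.2]
finger_gap: 0.0877
grip_force: 0.0
0.083 1955 [327. 147.] z [0.086  0.0874 0.0886] [532.7 141.9] [95.4 25.5] 3.9
0.117 858 [324. 208.] z [0.118  0.1204 0.1218] [572.4 144.5] [18.2 42.1] 79.7
t 5.5 shift [-0.6, -0.8, 107.8] pos [0.5704, 0.1469, 0.2018] yaw -3.0534 q6 -1.465 F [-0.1, 1.4, -0.1] gap 0.0878 roll 0.0025
```

```bash
python3 -m crank '[[[-1,-2,27],0,0.3],[[0,0,27],0,0.4],[[0,0,27],0,0.5],[[0,0,26.5],0,0.5],[[0,0,0],0,0.5],[[0,0,0],0,0.5]]' >/dev/null; python3 -m crank '[[[0,0,0],0,0.7],[[0,0,0],0,0.8],[[0,0,0],0,0.88],[[0,0,0],0,1],[[0,0,0],0,1],[[0,0,0],0,1]]'
python3 -c "
from h import *
go([*fx(78,8),.095],.0857+np.pi)"
```

```text
time: 6.5
tool_pos: [0.5726, 0.1436, 0.0947]
orientation: [-0.044, 0.999, -0.002, 0.001]
ft_force: [-1.0, -5.5, 4.1]
finger_gap: 0.0144
grip_force: 30.0
t 6.5 shift [1.3, 2.6, -0.3] pos [0.5726, 0.1436, 0.0947] yaw -3.0534 q6 -1.469 F [-1.0, -5.5, 4.1] gap 0.0144 roll 0.0025
```

```bash
python3 -m crank '[[[0,0,-4],0,1],[[0,0,-6],0,1],[[0,0,-6],0,1],[[0,0,-5],0,1],[[0,0,-3.5],0,1],[[0,0,0],0,1],[[0,0,0],0,1]]'
python3 -c "
from h import *
go([*fx(78,8),.119],.0857+np.pi)"
```

```text
time: 7.08
tool_pos: [0.5722, 0.1437, 0.1154]
orientation: [-0.044, 0.999, -0.001, -0.001]
ft_force: [6.1, -3.5, -11.9]
finger_gap: 0.0142
grip_force: 30.0
t 7.08 shift [1.0, 2.6, -3.6] pos [0.5722, 0.1437, 0.1154] yaw -3.0537 q6 -1.469 F [6.1, -3.5, -11.9] gap 0.0142 roll 0.0022
```

```bash
python3 -m crank '[[[0,0,-3],0,1],[[0,0,0],0,1],[[0,0,0],0,1],[[0,0,0],0,1]]'
python3 - <<'E'
from look import *
go([*fx(78,8),.119],.0857+np.pi)
look([(.083,.12)],(.44,.56,.08,.2),'w3')
E
```

```text
time: 7.42
tool_pos: [0.5722, 0.1437, 0.1181]
orientation: [-0.044, 0.999, -0.001, -0.001]
ft_force: [6.4, -3.0, -11.4]
finger_gap: 0.0146
grip_force: 30.0
t 7.42 shift [1.0, 2.6, -0.9] pos [0.5722, 0.1437, 0.1181] yaw -3.0537 q6 -1.469 F [6.4, -3.0, -11.4] gap 0.0146 roll 0.0022
0.083 4817 [334. 153.] z [0.1093 0.1105 0.1158] [522.4 142.7] [75.8 20.2] 1.9
```

```bash
python3 -m crank '[[[0,0,0],0.05,1],[[0,0,0],0.1,1],[[0,0,0],0.12,1],[[0,0,0],0.12,1],[[0,0,0],0.12,1]]'; python3 -m crank '[[[0,0,0],0.12,1],[[0,0,0],0.12,1],[[0,0,0],0.12,1],[[0,0,0],0.12,1],[[0,0,0],0.12,1],[[0,0,0],0.12,1],[[0,0,0],0.12,1],[[0,0,0],0.12,1],[[0,0,0],0.07,1],[[0,0,0],0,1]]'
python3 - <<'E'
from look import *
go([*fx(78,8),.119],.0857+np.pi)
look([(.083,.12)],(.5,.66,.1,.28),'w4')
E
```

```text
time: 7.88
tool_pos: [0.5722, 0.1433, 0.1179]
orientation: [0.212, 0.977, -0.002, -0.0]
ft_force: [7.3, -5.1, -12.0]
finger_gap: 0.0137
grip_force: 30.0
time: 8.72
tool_pos: [0.5715, 0.1427, 0.1176]
orientation: [0.666, 0.746, -0.003, 0.0]
ft_force: [4.5, -6.2, -11.6]
finger_gap: 0.0141
grip_force: 30.0
t 8.72 shift [3.4, -0.1, -1.5] pos [0.5715, 0.1427, 0.1176] yaw 1.6849 q6 0.075 F [4.5, -6.2, -11.6] gap 0.0141 roll -1.5424
0.083 5054 [334. 156.] z [0.1087 0.11   0.1155] [566.6 189.6] [30.9 84. ] 7.3
```

```bash
python3 -m crank '[[[0,0,1],0,1],[[0,0,1],0,1],[[0,0,1],0,1],[[0,0,1.5],0,1],[[0,0,0],0,1],[[0,0,0],0,0.6],[[0,0,0],0,0.4],[[0,0,0],0,0.4],[[0,0,0],0,0.4]]'; python3 -m crank '[[[0,0,-15],0,0.2],[[0,0,-40],0,0.2],[[0,0,-40],0,0.2],[[0,0,-10],0,0],[[0,0,0],0,0]]'
python3 - <<'E'
from look import *
look([(.083,.115),(.13,.148)],(.5,.66,.06,.28),'w5')
look([(.083,.11),(.13,.148)],(.5,.66,.06,.28),'s5',20,'side')
for n,t in [([.607,-.3155,.15],.0857+np.pi/2)]: go(n,t)
E
```

```text
time: 9.52
tool_pos: [0.572, 0.1456, 0.1171]
orientation: [0.663, 0.748, 0.0, 0.0]
ft_force: [-0.2, 0.5, 0.0]
finger_gap: 0.0372
grip_force: 0.0
time: 9.93
tool_pos: [0.5734, 0.1458, 0.2273]
orientation: [0.663, 0.748, 0.004, 0.003]
ft_force: [-0.6, 0.2, 0.1]
finger_gap: 0.0708
grip_force: 0.0
0.083 1980 [328. 144.] z [0.1056 0.107  0.1121] [569.  183.9] [25.4 95. ] 5.6
0.083 169 [330. 275.] z [0.0846 0.1071 0.1145] [587.5  64.1] [19.6  7.6] 1.0
0.13 867 [325. 204.] z [0.1351 0.1397 0.1411] [572.7 145. ] [18.2 42.3] 14.8
0.083 46 [249. 221.] z [0.0844 0.0984 0.1084] [582.7  63.6] [ 6.8 15.6] 89.3
0.083 573 [212. 251.] z [0.0893 0.1048 0.1075] [567.8 180.3] [ 24.3 100.4] 0.5
0.13 161 [224. 223.] z [0.1307 0.1375 0.1403] [568.5 143.7] [16.7 44.1] 6.2
t 10.03 shift [-461.8, -20.5, 71.1] pos [0.5719, 0.1454, 0.2212] yaw 1.6911 q6 0.071 F [-0.8, -0.1, -0.7] gap 0.0788 roll 0.0346
```

```bash
python3 -m crank '[[[-38,-1.7,0],0,0],[[-38,-1.7,0],0,0],[[-38,-1.7,0],0,0],[[-38,-1.7,0],0,0],[[-38,-1.7,0],0,0],[[-38,-1.7,0],0,0],[[-38,-1.7,0],0,0],[[-38,-1.7,0],0,0],[[-38,-1.7,0],0,0],[[-38,-1.7,0],0,0]]'>/dev/null; python3 -m crank '[[[-38,-1.7,0],0,0],[[-38,-1.7,0],0,0],[[-5,0,0],0.035,0],[[0,0,0],0,0]]'
python3 - <<'E'
from look import *
im,d,P,u,v=look([(.02,.055),(.055,.075)],(.45,.7,-.4,-.1),'w6')
go([.607,-.3155,.15],.0857+np.pi/2); cv2.imwrite('pics/w6.png',im)
E
```

```text
time: 11.2
tool_pos: [0.6055, -0.3173, 0.2166]
orientation: [0.678, 0.735, -0.001, -0.003]
ft_force: [0.0, 0.9, -0.8]
finger_gap: 0.0877
grip_force: 0.0
0.02 72 [357.  52.] z [0.0219 0.039  0.0534] [ 622.7 -188.3] [4.2 9.8] 64.5
0.02 104 [347.  70.] z [0.0225 0.0361 0.0543] [ 616.3 -202.9] [ 9.3 30.2] 67.0
0.02 1342 [241. 171.] z [0.0263 0.0484 0.052 ] [ 511.5 -315.1] [39.3 39.9] 0.5
0.02 157 [333. 169.] z [0.0237 0.0363 0.0541] [ 609.9 -306.2] [31.7 11.2] 6.7
0.02 66 [333. 186.] z [0.0235 0.0427 0.0548] [ 611.8 -319.6] [10.4  6.2] 35.0
0.055 1055 [356.  53.] z [0.0562 0.062  0.0661] [ 620.9 -191.6] [33.3 32.8] 83.6
0.055 790 [334. 186.] z [0.0562 0.0619 0.066 ] [ 610.9 -317.2] [33.4 33.1] 50.3
t 11.25 shift [-0.3, 1.4, 67.6] pos [0.6059, -0.3155, 0.2177] yaw 1.6544 q6 -0.614 F [0.3, 1.4, -0.3] gap 0.088 roll -0.002
```

View pics/w6.png

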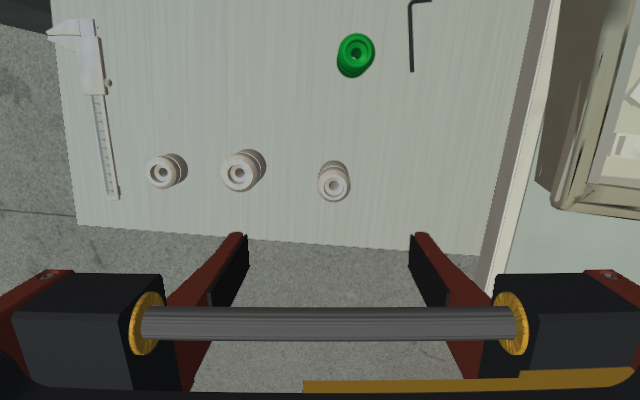

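Steel tall mandrel at (334,180) with a bevelled nose and centre hole; broad at (241,170), short at (165,170), green at (356,55). The bench edge is close behind them, so I'll carry the tall one inward before tipping it.

```bash
python3 -m crank '[[[-1,4,35],0,0],[[0,0,35],0,0],[[0,0,35],0,0.1],[[0,0,35],0,0.2],[[0,0,34],0,0.3],[[0,0,0],0,0.4],[[0,0,0],0,0.6],[[0,0,0],0,0.8],[[0,0,0],0,0.9],[[0,0,0],0,0.9]]'; python3 -c "
from h import *
go([.61,-.3165,.042],.0857+np.pi/2)"
```

```text
time: 12.08
tool_pos: [0.6124, -0.3161, 0.0513]
orientation: [0.676, 0.737, 0.001, 0.003]
ft_force: [-0.9, -0.4, 0.5]
finger_gap: 0.0379
grip_force: 0.4
t 12.08 shift [-0.2, -2.5, 9.3] pos [0.6124, -0.3161, 0.0513] yaw 1.6563 q6 -0.611 F [-0.9, -0.4, 0.5] gap 0.0379 roll -0.0002
```

```bash
python3 -m crank '[[[0,0,0],0,0.4],[[0,-2,5],0,0.4],[[0,0,4],0,0.4],[[0,0,0],0,0.7],[[0,0,0],0,1],[[0,0,0],0,1],[[0,0,0],0,1],[[0,0,0],0,1]]'; python3 -c "
from h import *
go([.61,-.3165,.042],.0857+np.pi/2)"
```

```text
time: 12.75
tool_pos: [0.609, -0.3157, 0.0384]
orientation: [0.676, 0.737, 0.0, 0.0]
ft_force: [0.9, 0.4, -1.3]
finger_gap: 0.033
grip_force: 29.9
t 12.75 shift [-0.9, 0.9, -3.6] pos [0.609, -0.3157, 0.0384] yaw 1.6558 q6 -0.613 F [0.9, 0.4, -1.3] gap 0.033 roll -0.0007
```

```bash
python3 -m crank '[[[0,0,-15],0,1],[[0,0,-30],0,1],[[34,-12,0],0,1],[[34,-12,0],0,1],[[34,-12,0],0,1],[[34,-12,0],0,1],[[34,-12,0],0,1],[[34,-12,0],0,1],[[0,0,15],0,1],[[0,0,15],0,1]]'>/dev/null; python3 -m crank '[[[0,0,6],0,1],[[0,0,0],0,1],[[0,0,0],0,1]]'; python3 -c "
from h import *
go([.52,-.12,.04],.0857+np.pi/2)"
```

```text
time: 13.83
tool_pos: [0.5194, -0.1187, 0.0471]
orientation: [0.677, 0.736, -0.0, -0.001]
ft_force: [-0.4, 0.3, -2.8]
finger_gap: 0.0327
grip_force: 30.0
t 13.83 shift [-1.3, 0.5, 7.1] pos [0.5194, -0.1187, 0.0471] yaw 1.6554 q6 -0.373 F [-0.4, 0.3, -2.8] gap 0.0327 roll -0.0011
```

```bash
python3 -m crank '[[[0,0,4],0,1],[[0,0,4],0,1],[[0,0,0],0,1],[[0,0,0],0,1]]';python3 -m crank '[[[-6.5,0,-1],0,1],[[-7,0,-1],0,1],[[-7,0,0],0,1],[[-7,0,1],0,1],[[0,0,0],0,1]]'
python3 - <<'E'
from look import *
go([.52,-.12,.04],.0857+np.pi/2)
optics.grab_frame('side')
im,_=optics.grab_frame('side'); m,T=w_from_c('side'); p=proj([.52,-.14,.03],m,T)[0]; print(p)
x,y=int(p[0]),int(p[1]); cv2.imwrite('pics/t1.png',cv2.resize(im[max(0,y-60):y+60,x-80:x+80],None,fx=4,fy=4))
E
```

```text
time: 14.17
tool_pos: [0.5197, -0.1188, 0.0394]
orientation: [0.677, 0.736, -0.0, -0.0]
ft_force: [0.8, -0.5, -3.8]
finger_gap: 0.0331
grip_force: 30.0
time: 14.58
tool_pos: [0.5222, -0.1478, 0.0405]
orientation: [0.677, 0.736, -0.0, 0.0]
ft_force: [0.0, 0.3, -4.8]
finger_gap: 0.0332
grip_force: 30.0
t 14.58 shift [27.9, 0.1, 0.5] pos [0.5222, -0.1478, 0.0405] yaw 1.6542 q6 -0.421 F [0.0, 0.3, -4.8] gap 0.0332 roll -0.0023
[328.31065855 217.84606991]
```

View pics/t1.png

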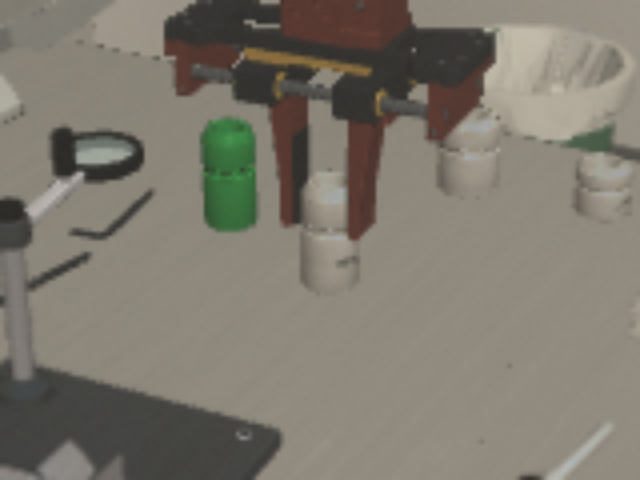

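The mandrel is still upright and just clear of the bench (crop 330,235). I'll lower it until it presses, then drive the arc.

```bash
python3 -m crank '[[[0,0,2],0,1],[[0,0,2],0,1],[[0,0,0],0,1]]';python3 -m crank '[[[-5,0,0],0,1],[[-6,0,0],0,1],[[-7,0,0],0,1],[[0,0,0],0,1]]'
python3 -c "
from h import *
go([.52,-.12,.04],.0857+np.pi/2)"
```

```text
time: 14.93
tool_pos: [0.5224, -0.1462, 0.0382]
orientation: [0.676, 0.737, 0.0, 0.001]
ft_force: [-3.3, 0.6, 4.9]
finger_gap: 0.0329
grip_force: 30.0
time: 15.27
tool_pos: [0.525, -0.1647, 0.0383]
orientation: [0.676, 0.737, 0.001, 0.002]
ft_force: [0.0, 1.7, 5.6]
finger_gap: 0.0331
grip_force: 30.0
t 15.27 shift [45.0, -1.2, -1.7] pos [0.525, -0.1647, 0.0383] yaw 1.6559 q6 -0.451 F [0.0, 1.7, 5.6] gap 0.0331 roll -0.0006
```

The bench is too slippery to tip it by dragging; friction was only about 0.2 and the mandrel slid. Instead I'll hold it hanging, push its foot against the fixed plate's side so it turns in the pads, then lower it flat.

```bash
python3 -m crank '[[[0,0,-15],0,1],[[32,-8.4,-5],0,1],[[32,-8.4,0],0,1],[[32,-8.4,0],0,1],[[32,-8.4,0],0,1],[[31,-8.2,0],0,1],[[0,0,6],0,1],[[0,0,6],0,1],[[0,0,0],0,1],[[0,0,0],0,1]]'; python3 -c "
from h import *
go([.47,-.01,.043],.0857+np.pi/2)"
```

```text
time: 16.1
tool_pos: [0.4682, -0.0099, 0.0436]
orientation: [0.677, 0.736, -0.001, -0.0]
ft_force: [0.3, -0.2, -3.9]
finger_gap: 0.0332
grip_force: 30.0
t 16.1 shift [-0.2, 1.8, 0.6] pos [0.4682, -0.0099, 0.0436] yaw 1.6549 q6 -0.177 F [0.3, -0.2, -3.9] gap 0.0332 roll -0.0016
```

```bash
python3 -m crank '[[[6,0,0],0,1],[[6,0,0],0,1],[[6,0,0],0,1],[[6,0,0],0,1],[[0,0,0],0,1]]'; python3 -m crank '[[[5,0,0],0,1],[[5,0,0],0,1],[[5,0,0],0,1],[[5,0,0],0,1],[[0,0,0],0,1]]'; python3 -m crank '[[[4,0,0],0,1],[[4,0,0],0,1],[[0,0,0],0,1]]'
python3 - <<'E'
from look import *
go([.47,-.01,.043],.0857+np.pi/2)
im,_=optics.grab_frame('side'); m,T=w_from_c('side'); p=proj([.47,.03,.03],m,T)[0]; print(p)
x,y=int(p[0]),int(p[1]); cv2.imwrite('pics/t2.png',cv2.resize(im[y-50:y+50,x-60:x+60],None,fx=5,fy=5))
E
```

```text
time: 16.52
tool_pos: [0.4675, 0.014, 0.0459]
orientation: [0.677, 0.736, -0.0, 0.002]
ft_force: [1.6, -6.1, -0.0]
finger_gap: 0.033
grip_force: 30.0
time: 16.93
tool_pos: [0.4657, 0.0345, 0.0456]
orientation: [0.676, 0.736, 0.0, 0.001]
ft_force: [0.1, -3.8, 0.2]
finger_gap: 0.0329
grip_force: 30.0
time: 17.18
tool_pos: [0.4644, 0.0428, 0.045]
orientation: [0.676, 0.737, 0.0, 0.0]
ft_force: [1.7, -2.3, -0.6]
finger_gap: 0.0325
grip_force: 30.0
t 17.18 shift [-53.1, 1.1, 2.0] pos [0.4644, 0.0428, 0.045] yaw 1.6558 q6 -0.066 F [1.7, -2.3, -0.6] gap 0.0325 roll -0.0007
[307.44631199 258.12097909]
```

View pics/t2.png

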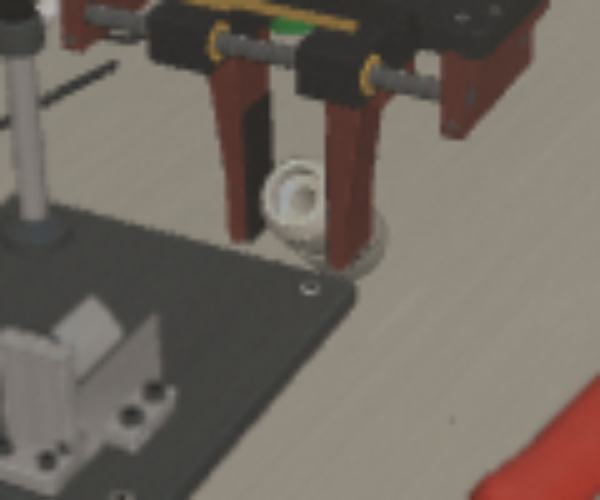

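It worked: the mandrel has turned about 55° in the pads, nose (300,195) toward +y. Next I'll lift it, back off to clear bench, and lower it flat.

```bash
python3 -m crank '[[[0,0,-20],0,1],[[-20,0,-10],0,1],[[-32,0,0],0,1],[[-32,0,0],0,1],[[-32,0,10],0,1],[[0,0,20],0,1],[[0,0,8],0,1],[[0,0,0],0,1]]'; python3 -m crank '[[[0,0,4],0,1],[[1,0,4],0,1],[[1,0,4],0,1],[[1,0,4],0,1],[[0,0,0],0,1]]';  python3 -m crank '[[[1,0,4],0,1],[[1,0,4],0,1],[[0,0,4],0,1],[[0,0,0],0,1]]'; python3 -c "
from h import *
go([.47,-.09,.008],.0857+np.pi/2)"
```

```text
time: 17.9
tool_pos: [0.4732, -0.072, 0.0352]
orientation: [0.677, 0.736, 0.0, -0.002]
ft_force: [0.2, -0.3, -2.4]
finger_gap: 0.0326
grip_force: 30.0
time: 18.32
tool_pos: [0.476, -0.0673, 0.0235]
orientation: [0.675, 0.737, 0.003, 0.001]
ft_force: [1.7, 3.6, 5.6]
finger_gap: 0.0325
grip_force: 30.0
time: 18.65
tool_pos: [0.4744, -0.0663, 0.0093]
orientation: [0.676, 0.737, 0.001, 0.0]
ft_force: [1.9, 3.1, 3.0]
finger_gap: 0.033
grip_force: 30.0
t 18.65 shift [-23.2, -6.5, 1.2] pos [0.4744, -0.0663, 0.0093] yaw 1.658 q6 -0.298 F [1.9, 3.1, 3.0] gap 0.033 roll 0.0015
```

```bash
python3 -m crank '[[[0,0,2],0,1],[[0,0,1],0,1],[[0,0,0],0,1]]'; python3 -m crank '[[[0,0,0],0,0.5],[[0,0,0],0,0.45],[[0,0,0],0,0.4],[[0,0,0],0,0],[[0,0,0],0,0],[[0,0,0],0,0],[[0,0,-30],0,0],[[0,0,-40],0,0],[[0,0,-40],0,0],[[0,0,0],0,0]]'
python3 - <<'E'
from look import *
im,d,P,u,v=look([(.02,.04)],(.35,.6,-.2,.01),'w7')
go([.47,-.09,.008],.0857+np.pi); 
for n in ['scene','side']: look([(.015,.04)],(.35,.57,-.16,.0),n+'7',20,n)
cv2.imwrite('pics/w7.png',im)
E
```

```text
time: 18.9
tool_pos: [0.4737, -0.0676, 0.0055]
orientation: [0.676, 0.737, 0.0, 0.0]
ft_force: [1.2, 2.1, 2.2]
finger_gap: 0.0331
grip_force: 30.0
time: 19.73
tool_pos: [0.4771, -0.0687, 0.1247]
orientation: [0.676, 0.736, 0.003, 0.006]
ft_force: [1.7, -0.9, 1.2]
finger_gap: 0.0877
grip_force: 0.0
0.02 2801 [322. 222.] z [0.0226 0.0306 0.0334] [475.8 -88.1] [32.8 66.7] 5.6
t 19.78 shift [-20.6, -9.0, 113.0] pos [0.4762, -0.0685, 0.121] yaw 1.6557 q6 -0.298 F [0.1, -0.4, -0.8] gap 0.0878 roll -1.5716
0.015 362 [322. 227.] z [0.0186 0.0313 0.0364] [474.9 -88.2] [32.1 68.4] 4.8
0.015 306 [336. 235.] z [0.016  0.0284 0.0331] [471.6 -89.5] [31.3 68.7] 4.5
```

View pics/w7.png

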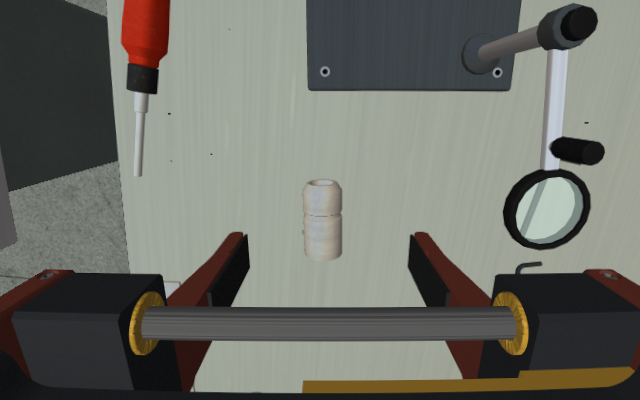

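The mandrel lies clear on the bench at (322,220), nose at the top (toward the fixture). Now I'll turn the gripper to take it by its ends.

```bash
python3 -m crank '[[[-2,0,0],0.12,0],[[0,0,0],0.12,0],[[0,0,0],0.12,0],[[0,0,0],0.12,0],[[0,0,0],0.12,0],[[0,0,0],0.12,0],[[0,0,0],0.12,0],[[0,0,0],0.12,0],[[0,0,0],0.12,0],[[0,0,0],0.12,0]]'>/dev/null; python3 -m crank '[[[0,0,0],0.12,0],[[0,0,0],0.12,0],[[0,0,0],0.12,0],[[0,0,0],0.01,0],[[0,0,0],0,0],[[0,0,0],0,0]]'; python3 - <<'E'
from look import *
look([(.02,.04)],(.35,.6,-.2,.01),'w8')
go([.474,-.0885,.009],.0857)
E
```

```text
time: 21.22
tool_pos: [0.4731, -0.0697, 0.1142]
orientation: [0.999, 0.045, -0.001, -0.0]
ft_force: [0.8, 0.6, -0.1]
finger_gap: 0.0877
grip_force: 0.0
0.02 3130 [354. 201.] z [0.0227 0.0309 0.0336] [476.  -88.5] [33.  66.1] 5.4
t 21.27 shift [-0.8, 18.8, 105.6] pos [0.4733, -0.0698, 0.1146] yaw 0.0885 q6 1.265 F [-0.0, 0.0, 0.1] gap 0.0876 roll 0.0028
```

```bash
python3 -m crank '[[[1,18.7,5],0,0],[[0,0,30],0,0],[[0,0,35],0,0],[[0,0,25],0,0],[[0,0,10],0,0],[[0,0,0],0,0],[[0,0,0],0,0]]'; python3 -m crank '[[[0,0,0],0,0.15],[[0,0,0],0,0.25],[[0,0,0],0,0.4],[[0,0,0],0,0.5],[[0,0,0],0,0.5]]'; python3 -c "
from h import *
go([.4755,-.0883,.009],.0857)"
```

```text
time: 21.85
tool_pos: [0.4765, -0.0884, 0.0111]
orientation: [0.999, 0.043, -0.0, 0.0]
ft_force: [0.4, 1.2, 0.9]
finger_gap: 0.0879
grip_force: 0.0
time: 22.27
tool_pos: [0.4772, -0.0886, 0.012]
orientation: [0.999, 0.043, 0.001, 0.0]
ft_force: [-0.3, 0.0, 4.8]
finger_gap: 0.0659
grip_force: 30.0
t 22.27 shift [-1.7, -0.5, 3.0] pos [0.4772, -0.0886, 0.012] yaw 0.0859 q6 1.231 F [-0.3, 0.0, 4.8] gap 0.0659 roll 0.0002
```

```bash
python3 -m crank '[[[0,0,-15],0,0.5],[[0,0,-35],0,0.5],[[0,0,-40],0,0.5],[[0,0,-40],0,0.5],[[0,0,0],-0.12,0.5],[[0,0,0],-0.12,0.5],[[0,0,0],-0.12,0.5],[[0,0,0],-0.12,0.5],[[0,0,0],-0.12,0.5],[[0,0,0],-0.12,0.5]]'; python3 -m crank '[[[0,0,0],-0.12,0.5],[[0,0,0],-0.12,0.5],[[0,0,0],-0.12,0.5],[[0,0,0],-0.12,0.5],[[0,0,0],-0.12,0.5],[[0,0,0],-0.12,0.5],[[0,0,0],-0.12,0.5],[[0,0,0],-0.12,0.5],[[0,0,0],-0.12,0.5],[[0,0,0],-0.12,0.5]]'>/dev/null;  python3 -m crank '[[[0,0,0],-0.12,0.5],[[0,0,0],-0.12,0.5],[[0,0,0],-0.12,0.5],[[0,0,0],-0.12,0.5],[[0,0,0],-0.12,0.5],[[0,0,0],-0.12,0.5],[[0,0,0],-0.12,0.5],[[0,0,0],-0.12,0.5],[[0,0,0],-0.12,0.5],[[0,0,0],-0.06,0.5]]'; python3 - <<'E'
from look import *
go([*fx(0,-10),.14],.0857+np.pi)
im,d,P,u,v=look([(.013,.019),(.03,.045),(.05,.062),(.062,.07)],(.42,.56,.02,.2),'w9',80)
cv2.imwrite('pics/w9.png',im)
E
```

```text
time: 23.1
tool_pos: [0.4758, -0.0882, 0.1395]
orientation: [0.919, 0.395, -0.001, -0.001]
ft_force: [0.7, -0.0, -3.4]
finger_gap: 0.0655
grip_force: 30.0
time: 24.77
tool_pos: [0.4758, -0.0882, 0.1395]
orientation: [-0.005, 1.0, 0.0, -0.001]
ft_force: [-0.5, -0.6, -3.9]
finger_gap: 0.0656
grip_force: 30.0
t 24.77 shift [-21.3, 209.5, -0.4] pos [0.4758, -0.0882, 0.1395] yaw -3.1312 q6 -1.835 F [-0.5, -0.6, -3.9] gap 0.0656 roll -0.0753
0.013 15128 [521. 217.] z [0.0145 0.0157 0.0169] [505.7 107.9] [117.9 170.7] 4.9
0.03 2048 [584. 221.] z [0.0315 0.039  0.0443] [493.8 143.3] [29.2 60.7] 5.0
0.03 152 [569. 283.] z [0.0308 0.0367 0.0439] [556.3 142.3] [ 4.1 18.7] 6.7
0.05 436 [629. 224.] z [0.0506 0.0562 0.0613] [491.2 166. ] [ 8.3 29.4] 85.6
0.062 156 [637. 233.] z [0.0622 0.0642 0.0668] [492.7 164.5] [28.3  4.8] 9.9
```

View pics/w9.png

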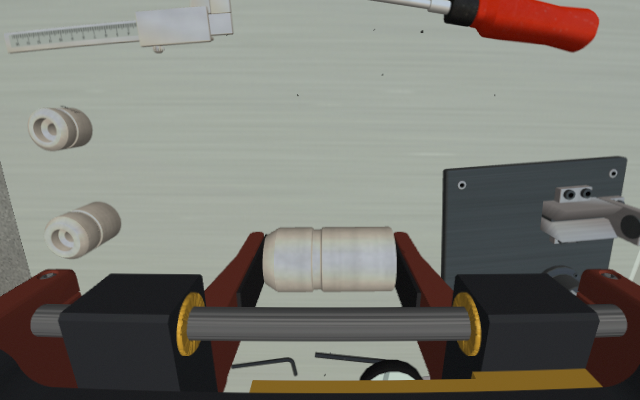

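```bash
sed -i 's/FO=np.array(.*)$/FO=np.array([.495,.1290]); FY=.0857/;' h.py; grep -n "FO=" h.py; python3 -m crank '[[[0,0,0],-0.075,0.5],[[-5,33,0],0,0.5],[[-5,34,0],0,0.5],[[-5,35,0],0,0.5],[[-5,35,0],0,0.5],[[-5,35,0],0,0.5],[[-5,35,0],0,0.5],[[0,0,0],0,0.5],[[0,0,0],0,0.5]]';  python3 - <<'E'
from look import *
go([*fx(0,-10),.065],.0857+np.pi)
im,d,P,u,v=look([(.013,.019),(.03,.045),(.05,.062),(.062,.07)],(.42,.56,.02,.2),'w10',80)
st=observe(); m,T=w_from_c('wrist',st)
# bright mandrel & stop in tool frame
Q=(P-st['tool_pos'])@R.from_quat(st['orientation']).as_matrix()*1000
g=(abs(Q[:,1])<36)&(Q[:,2]<0)&(Q[:,2]>-32)&(abs(Q[:,0])<25)
print('mandrel tool y',np.percentile(Q[g][:,1],[1,99]).round(1),'x',np.percentile(Q[g][:,0],[1,99]).round(1),'ztop',np.percentile(Q[g][:,2],[1,5]).round(1))
c,s=np.cos(FY),np.sin(FY); F=(P[:,:2]-FO)@np.array([[c,-s],[s,c]])*1000
for lo,hi in [(.052,.064),(.03,.046)]:
    q=(P[:,2]>lo)&(P[:,2]<hi)&(abs(F[:,0])<30)&(F[:,1]>-40)&(F[:,1]<70); print(lo,q.sum(),'fx',np.percentile(F[q][:,0],[2,98]).round(1),'fy',np.percentile(F[q][:,1],[2,98]).round(1))
E
```

```text
19:FO=np.array([.4940,.1315]); FY=.0857
time: 25.57
tool_pos: [0.4892, 0.1219, 0.1396]
orientation: [-0.041, 0.999, -0.0, -0.001]
ft_force: [0.1, -1.0, -3.9]
finger_gap: 0.0653
grip_force: 30.0
t 25.57 shift [-5.8, -0.8, 74.6] pos [0.4892, 0.1219, 0.1396] yaw -3.06 q6 -1.476 F [0.1, -1.0, -3.9] gap 0.0653 roll -0.0041
0.013 12237 [293. 183.] z [0.0142 0.0155 0.0166] [500.3 107.9] [105.9 170.3] 5.1
0.03 1806 [350. 206.] z [0.0319 0.0395 0.0444] [493.4 143.9] [27.4 58.8] 4.9
0.05 109 [383. 205.] z [0.0514 0.057  0.0617] [489.  165.4] [ 6.7 25.4] 74.6
0.062 364 [388. 213.] z [0.0631 0.0654 0.067 ] [491.3 169.1] [27.2  9.8] 5.6
mandrel tool y [-34.3  35.1] x [-14.9  14. ] ztop [-30.4 -23.4]
0.052 137 fx [-13.1  10.2] fy [32.9 41.6]
0.03 1966 fx [-12.9  13.8] fy [-16.   35.5]
```

```bash
sed -i 's/FO=np.array(\[.4940,.1315\])/FO=np.array([.4943,.1305])/' h.py; python3 -c "
from h import *
go([*fx(0,-10),.065],.0857+np.pi)"
```

```text
t 25.62 shift [-5.9, -0.5, 74.7] pos [0.4894, 0.1206, 0.1397] yaw -3.0617 q6 -1.476 F [-0.4, -0.1, -4.1] gap 0.0657 roll -0.0058
```

```bash
python3 -m crank '[[[-5.4,-0.5,15],-0.006,0.5],[[0,0,25],0,0.5],[[0,0,25],0,0.5],[[0,0,10],0,0.5],[[0,0,0],0,0.5],[[0,0,0],0,0.5]]'; python3 -m crank '[[[0,0,3],0,0.5],[[0,0,3],0,0.5],[[0,0,2],0,0.5],[[0,0,0],0,0.5],[[0,0,0],0,0.5]]'; python3 -c "
from h import *
go([*fx(0,-10),.052],.0857+np.pi)"
```

```text
time: 26.12
tool_pos: [0.4951, 0.1193, 0.0656]
orientation: [-0.042, 0.999, -0.0, -0.0]
ft_force: [0.3, -0.6, -3.0]
finger_gap: 0.0653
grip_force: 30.0
time: 26.53
tool_pos: [0.4954, 0.1203, 0.0578]
orientation: [-0.043, 0.999, 0.0, 0.0]
ft_force: [0.1, 0.7, -3.9]
finger_gap: 0.0656
grip_force: 30.0
t 26.53 shift [0.2, 0.2, 5.8] pos [0.4954, 0.1203, 0.0578] yaw -3.0563 q6 -1.485 F [0.1, 0.7, -3.9] gap 0.0656 roll -0.0004
```

```bash
python3 -m crank '[[[0,0,2],0,0.5],[[0,0,2],0,0.5],[[0,0,0],0,0.5],[[0,0,0],0,0.5]]'; python3 -m crank '[[[0,0,1.5],0,0.5],[[0,0,0],0,0.5],[[0,0,0],0,0.5]]'; python3 -c "
from h import *
go([*fx(0,-10),.051],.0857+np.pi)"
```

```text
time: 26.87
tool_pos: [0.4956, 0.1204, 0.0551]
orientation: [-0.043, 0.999, 0.0, 0.001]
ft_force: [-4.9, -0.6, 5.4]
finger_gap: 0.0661
grip_force: 30.0
time: 27.12
tool_pos: [0.4956, 0.1204, 0.0551]
orientation: [-0.043, 0.999, 0.0, 0.001]
ft_force: [-7.6, -1.2, 12.7]
finger_gap: 0.0654
grip_force: 30.0
t 27.12 shift [0.5, 0.2, 4.1] pos [0.4956, 0.1204, 0.0551] yaw -3.0562 q6 -1.485 F [-7.6, -1.2, 12.7] gap 0.0654 roll -0.0003
```

```bash
python3 -m crank '[[[1,0,0],0,0.5],[[0.5,0,0],0,0.5],[[0,0,0.5],0,0.5],[[0,0,0],0,0.5]]'; python3 -c "
from h import *
go([*fx(0,-10),.051],.0857+np.pi)
st=observe(); im,d=optics.grab_frame('wrist'); m,T=w_from_c('wrist',st); P,u,v=cloud(d,m,T)
c,s=np.cos(FY),np.sin(FY); F=(P[:,:2]-FO)@np.array([[c,-s],[s,c]])*1000
for lo,hi in [(.03,.046),(.06,.08),(.07,.08)]:
    q=(P[:,2]>lo)&(P[:,2]<hi)&(abs(F[:,0])<25)&(F[:,1]>-60)&(F[:,1]<60); print(lo,q.sum(),'fx',np.percentile(F[q][:,0],[2,50,98]).round(1),'fy',np.percentile(F[q][:,1],[2,50,98]).round(1),'z',np.percentile(P[q][:,2],[50,95]).round(4))
im,_=optics.grab_frame('side'); cv2.imwrite('pics/t3.png',cv2.resize(im[180:320,190:360],None,fx=4.2,fy=4.2,interpolation=cv2.INTER_CUBIC))
"
```

```text
time: 27.45
tool_pos: [0.4943, 0.1203, 0.0539]
orientation: [-0.043, 0.999, 0.0, 0.001]
ft_force: [-5.7, -1.2, 8.9]
finger_gap: 0.0658
grip_force: 30.0
t 27.45 shift [-0.9, 0.1, 2.9] pos [0.4943, 0.1203, 0.0539] yaw -3.0563 q6 -1.484 F [-5.7, -1.2, 8.9] gap 0.0658 roll -0.0004
0.03 1074 fx [-13.5 -13.   -6.8] fy [-14.9  15.2  41.4] z [0.0394 0.0455]
0.06 9126 fx [-14.3  -5.5  13. ] fy [-45.6  -7.2  39.3] z [0.0725 0.0758]
0.07 6166 fx [-11.2  -1.4  12.6] fy [-44.6  -8.1  25.8] z [0.0739 0.0762]
```

View pics/t3.png

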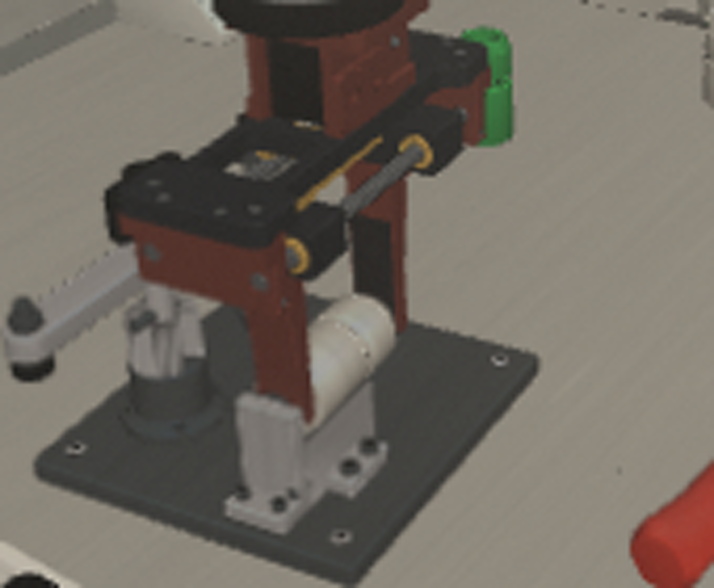

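The side view shows the mandrel seated in the V with its top at about 75 mm, and the plain-end finger between it and the stop. I'll ease it open a little, rise, then push it home from the nose side.

```bash
python3 -m crank '[[[1,0,0],0,0.5],[[0,0,0],0,0.5],[[0,0,0],0,0.23],[[0,0,0],0,0.22],[[0,0,0],0,0.21],[[0,0,0],0,0.21],[[0,0,0],0,0.21]]'; python3 -c "
from h import *
go([*fx(0,-10),.051],.0857+np.pi)"
```

```text
time: 28.13
tool_pos: [0.4931, 0.1197, 0.0516]
orientation: [-0.042, 0.999, -0.0, 0.0]
ft_force: [2.1, -2.8, 1.2]
finger_gap: 0.0692
grip_force: 1.1
t 28.13 shift [-2.1, 0.6, 0.6] pos [0.4931, 0.1197, 0.0516] yaw -3.0567 q6 -1.484 F [2.1, -2.8, 1.2] gap 0.0692 roll -0.0008
```

```bash
python3 -m crank '[[[0,0,-5],0,0.21],[[0,0,-10],0,0.21],[[0,0,-25],0,0.21],[[0,0,-15],0,0.3],[[0,-30,0],0,1],[[0,-30,0],0,1],[[0,-8,0],0,1],[[0,0,0],0,1],[[0,0,0],0,1]]'; python3 - <<'E'
from look import *
st=observe(); im,d=optics.grab_frame('wrist'); m,T=w_from_c('wrist',st); P,u,v=cloud(d,m,T)
c,s=np.cos(FY),np.sin(FY); F=(P[:,:2]-FO)@np.array([[c,-s],[s,c]])*1000
for lo,hi in [(.06,.08),(.07,.08)]:
    q=(P[:,2]>lo)&(P[:,2]<hi)&(abs(F[:,0])<25)&(F[:,1]>-60)&(F[:,1]<30); print(lo,q.sum(),'fx',np.percentile(F[q][:,0],[2,50,98]).round(1),'fy',np.percentile(F[q][:,1],[2,50,98]).round(1),'z',np.percentile(P[q][:,2],[50,95]).round(4))
go([*fx(0,-70),.05],.0857+np.pi)
E
```

```text
time: 28.88
tool_pos: [0.4986, 0.0527, 0.1069]
orientation: [-0.042, 0.999, 0.001, 0.0]
ft_force: [1.0, 0.5, -0.1]
finger_gap: 0.0328
grip_force: 0.0
0.06 4590 fx [-15.2  -3.9  13.8] fy [-41.3 -10.1  21.6] z [0.0719 0.0748]
0.07 3054 fx [-10.2  -0.6  11.6] fy [-39.6  -8.8  21.6] z [0.0732 0.075 ]
t 28.93 shift [-2.4, 7.3, 56.7] pos [0.4985, 0.0532, 0.1067] yaw -3.0565 q6 -1.618 F [0.6, -0.0, -0.2] gap 0.029 roll -0.0006
```

```bash
python3 -m crank '[[[-2.4,0,28],0,1],[[0,0,30],0,1],[[0,0,0],0,1],[[0,6,0],0,1],[[0,7,0],0,1],[[0,7,0],0,1],[[0,5,0],0,1],[[0,3,0],0,1],[[0,3,0],0,1]]'; python3 -m crank '[[[0,2,0],0,1],[[0,1.5,0],0,1],[[0,0,0],0,1]]'; python3 -c "
from h import *
go([*fx(0,-41),.05],.0857+np.pi)"
```

```text
time: 29.68
tool_pos: [0.4994, 0.083, 0.0504]
orientation: [-0.043, 0.999, -0.001, 0.002]
ft_force: [0.1, -5.8, 3.7]
finger_gap: 0.0006
grip_force: 2.9
time: 29.93
tool_pos: [0.4991, 0.0864, 0.0502]
orientation: [-0.042, 0.999, -0.001, 0.002]
ft_force: [1.0, -5.3, 4.5]
finger_gap: 0.0004
grip_force: 2.4
t 29.93 shift [1.0, 3.4, 0.2] pos [0.4991, 0.0864, 0.0502] yaw -3.0568 q6 -1.55 F [1.0, -5.3, 4.5] gap 0.0004 roll -0.0009
```

```bash
python3 -m crank '[[[0,1.5,0],0,1],[[0,1.5,0],0,1],[[0,0,0],0,1]]'; python3 -m crank '[[[0,1.5,0],0,1],[[0,1,0],0,1],[[0,0,0],0,1]]';  python3 - <<'E'
from look import *
go([*fx(0,-41),.05],.0857+np.pi)
st=observe(); im,d=optics.grab_frame('wrist'); m,T=w_from_c('wrist',st); P,u,v=cloud(d,m,T)
c,s=np.cos(FY),np.sin(FY); F=(P[:,:2]-FO)@np.array([[c,-s],[s,c]])*1000
q=(P[:,2]>.068)&(P[:,2]<.08)&(abs(F[:,0])<25)&(F[:,1]>-30)&(F[:,1]<60); print(q.sum(),'fy',np.percentile(F[q][:,1],[2,50,98]).round(1),'z',np.percentile(P[q][:,2],[50,95]).round(4))
E
```

```text
time: 30.18
tool_pos: [0.4989, 0.0887, 0.05]
orientation: [-0.042, 0.999, -0.001, 0.001]
ft_force: [0.9, -7.1, 4.8]
finger_gap: 0.0004
grip_force: 3.7
time: 30.43
tool_pos: [0.4989, 0.0887, 0.0501]
orientation: [-0.041, 0.999, -0.004, 0.002]
ft_force: [2.3, -15.9, 5.6]
finger_gap: 0.0004
grip_force: 7.9
t 30.43 shift [1.0, 1.0, 0.0] pos [0.4989, 0.0887, 0.0501] yaw -3.0586 q6 -1.539 F [2.3, -15.9, 5.6] gap 0.0004 roll -0.0027
5050 fy [-27.6   7.7  32.4] z [0.0728 0.0748]
```

It's home: the push stalled at 16 N, and the mandrel's top runs from the nose to y ≈ +32 or more. I'll back off and go for the wing.

```bash
python3 -m crank '[[[0,-12,0],0,1],[[0,-20,-10],0,0.5],[[0,0,-38],0,0],[[0,0,-38],0,0],[[0,0,-38],0,0],[[0,0,-26],0,0],[[0,0,0],0.115,0],[[0,0,0],0.12,0],[[0,0,0],0.12,0],[[0,0,0],0.12,0]]'>/dev/null; python3 -m crank '[[[0,0,0],0.12,0],[[0,0,0],0.12,0],[[0,0,0],0.12,0],[[0,0,0],0.12,0],[[0,0,0],0.12,0],[[0,0,0],0.12,0],[[0,0,0],0.12,0],[[0,0,0],0.12,0],[[0,0,0],0.1,0],[[0,0,0],0,0]]'; python3 -c "
from h import *
go([.5722,.1450,.2],1.69)"
```

```text
time: 32.15
tool_pos: [0.5001, 0.0609, 0.1984]
orientation: [0.664, 0.748, 0.0, -0.001]
ft_force: [-0.2, 0.7, 0.3]
finger_gap: 0.0882
grip_force: 0.0
t 32.15 shift [75.0, 81.5, -1.5] pos [0.5001, 0.0609, 0.1984] yaw 1.689 q6 -0.065 F [-0.2, 0.7, 0.3] gap 0.0882 roll -0.001
```

```bash
python3 -m crank '[[[25,27,0],0,0],[[25,27,0],0,0],[[25,27.5,0],0,0],[[0,0,0],0,0],[[0,0,0],0,0]]'>/dev/null; python3 - <<'E'
from look import *
go([.5722,.1450,.1155],1.69)
look([(.102,.113),(.13,.148)],(.5,.66,.1,.28),'w12')
im,d,P,u,v=look([],(0,1,0,1),'x')
c,s=np.cos(FY),np.sin(FY); F=(P[:,:2]-FO)@np.array([[c,-s],[s,c]])*1000
q=(P[:,2]>.06)&(P[:,2]<.08)&(abs(F[:,0])<25)&(F[:,1]>-60)&(F[:,1]<60); print(q.sum(),'fy',np.percentile(F[q][:,1],[1,50,99]).round(1),'fx',np.percentile(F[q][:,0],[2,50,98]).round(1))
E
```

```text
t 32.57 shift [-1.2, 0.2, 81.0] pos [0.5722, 0.1461, 0.1965] yaw 1.697 q6 0.066 F [-0.4, -0.2, 1.3] gap 0.0877 roll 0.007
0.102 2430 [332. 149.] z [0.1056 0.1069 0.1118] [568.7 184.3] [26.1 94.5] 6.0
0.13 1091 [328. 217.] z [0.1358 0.1396 0.141 ] [572.5 144.9] [18.3 42.3] 14.3
2692 fy [-30.8   8.8  42.9] fx [-12.9   4.1  17.6]
```

```bash
python3 -m crank '[[[-1,0,27],0.005,0.2],[[0,0,27],0,0.3],[[0,0,26],0,0.4],[[0,0,0],0,0.5],[[0,0,0],0,0.5],[[0,0,0],0,0.7],[[0,0,0],0,0.85],[[0,0,0],0,1],[[0,0,0],0,1],[[0,0,0],0,1]]'; python3 -c "
from h import *
go([.5722,.1450,.1155],1.69)"
```

```text
time: 33.5
tool_pos: [0.5727, 0.1439, 0.1196]
orientation: [0.665, 0.747, 0.001, 0.0]
ft_force: [0.2, 0.6, -0.1]
finger_gap: 0.0247
grip_force: 0.0
t 33.5 shift [1.2, -0.3, 4.1] pos [0.5727, 0.1439, 0.1196] yaw 1.6869 q6 0.072 F [0.2, 0.6, -0.1] gap 0.0247 roll -0.0031
```

```bash
python3 -m crank '[[[0,0,4],0,0.7],[[0,0,0],0,0.8],[[0,0,0],0,1],[[0,0,0],0,1],[[0,0,0],0,1]]'; python3 -m crank '[[[0,0,-3],0,1],[[0,0,-3],0,1],[[0,0,0],0,1],[[0,0,0],0,1]]';python3 - <<'E'
from look import *
go([.5722,.1450,.1155],1.69)
look([(.102,.12)],(.5,.66,.1,.28),'w13')
E
```

```text
time: 33.92
tool_pos: [0.5717, 0.1437, 0.114]
orientation: [0.665, 0.747, -0.001, -0.001]
ft_force: [-2.7, -0.3, -1.2]
finger_gap: 0.0143
grip_force: 30.0
time: 34.25
tool_pos: [0.5716, 0.1437, 0.1189]
orientation: [0.665, 0.747, -0.001, -0.001]
ft_force: [0.3, -0.5, -12.8]
finger_gap: 0.0141
grip_force: 30.0
t 34.25 shift [1.3, 0.8, 3.4] pos [0.5716, 0.1437, 0.1189] yaw 1.6868 q6 0.072 F [0.3, -0.5, -12.8] gap 0.0141 roll -0.0032
0.102 4981 [333. 157.] z [0.1105 0.1117 0.1171] [567.1 189.4] [28.6 84.7] 7.1
```

```bash
python3 -m crank '[[[0,0,0],-0.05,1],[[0,0,0],-0.1,1],[[0,0,0],-0.12,1],[[0,0,0],-0.12,1],[[0,0,0],-0.12,1],[[0,0,0],-0.12,1],[[0,0,0],-0.12,1]]'; python3 -m crank '[[[0,0,0],-0.12,1],[[0,0,0],-0.12,1],[[0,0,0],-0.12,1],[[0,0,0],-0.12,1],[[0,0,0],-0.12,1],[[0,0,0],-0.12,1],[[0,0,0],-0.07,1],[[0,0,0],0,1],[[0,0,0],0,1]]';python3 - <<'E'
from look import *
go([.5722,.1450,.1155],FY+np.pi)
look([(.102,.12)],(.44,.56,.08,.2),'w14')
E
```

```text
time: 34.88
tool_pos: [0.5714, 0.1436, 0.1194]
orientation: [0.342, 0.94, -0.001, -0.001]
ft_force: [-0.6, -0.5, -11.7]
finger_gap: 0.0139
grip_force: 30.0
time: 35.63
tool_pos: [0.5714, 0.1435, 0.1195]
orientation: [-0.041, 0.999, -0.0, -0.001]
ft_force: [-3.0, -1.1, -11.6]
finger_gap: 0.0144
grip_force: 30.0
t 35.63 shift [-0.9, 1.5, 4.0] pos [0.5714, 0.1435, 0.1195] yaw -3.0588 q6 -1.465 F [-3.0, -1.1, -11.6] gap 0.0144 roll -0.0029
0.102 4821 [333. 155.] z [0.1112 0.1124 0.1177] [522.3 142.7] [75.6 20.1] 1.9
```

```bash
python3 -m crank '[[[0,0,2],-0.003,1],[[0,0,2],0,1],[[0,0,2],0,1],[[0,0,2],0,1],[[0,0,2],0,1],[[0,0,2],0,1],[[0,0,2],0,1],[[0,0,0],0,1],[[0,0,0],0,1]]'; python3 - <<'E'
from look import *
go([.5722,.1450,.1035],FY+np.pi)
look([(.088,.12)],(.44,.56,.08,.2),'w15')
E
```

```text
time: 36.43
tool_pos: [0.5716, 0.1435, 0.106]
orientation: [-0.044, 0.999, -0.0, -0.001]
ft_force: [-5.6, -2.7, -11.5]
finger_gap: 0.0138
grip_force: 30.0
t 36.43 shift [-0.8, 1.4, 2.5] pos [0.5716, 0.1435, 0.106] yaw -3.0543 q6 -1.47 F [-5.6, -2.7, -11.5] gap 0.0138 roll 0.0016
0.088 5212 [334. 154.] z [0.0976 0.099  0.1107] [522.5 142.7] [75.7 20.1] 1.9
```

```bash
python3 -m crank '[[[0,0,1],0,1],[[0,0,1],0,1],[[0,0,0],0,1]]'; python3 -m crank '[[[0,0,1],0,1],[[0,0,0.5],0,1],[[0,0,0],0,1]]'; python3 - <<'E'
from look import *
look([(.088,.12)],(.44,.56,.08,.2),'w16')
E
```

```text
time: 36.73
tool_pos: [0.5716, 0.1435, 0.1043]
orientation: [-0.044, 0.999, -0.0, -0.001]
ft_force: [-5.8, -2.6, -10.4]
finger_gap: 0.0144
grip_force: 30.0
time: 36.98
tool_pos: [0.5716, 0.1435, 0.103]
orientation: [-0.044, 0.999, -0.0, -0.001]
ft_force: [-5.8, -2.3, -9.6]
finger_gap: 0.0146
grip_force: 30.0
0.088 5267 [334. 154.] z [0.0946 0.0959 0.108 ] [522.5 142.7] [75.6 20.1] 1.9
```

```bash
python3 -m crank '[[[0,0,1],0,1],[[0,0,0],0,1],[[0,0,0],0,1]]'; python3 -m crank '[[[0,0,1],0,1],[[0,0,0],0,1],[[0,0,0],0,1]]'; python3 - <<'E'
from look import *
look([(.08,.12)],(.44,.56,.08,.2),'w17')
E
```

```text
time: 37.28
tool_pos: [0.5716, 0.1435, 0.1021]
orientation: [-0.044, 0.999, -0.0, -0.001]
ft_force: [-5.3, -3.1, -9.6]
finger_gap: 0.0142
grip_force: 30.0
time: 37.53
tool_pos: [0.5717, 0.1435, 0.1019]
orientation: [-0.044, 0.999, -0.0, -0.0]
ft_force: [-7.2, -3.0, -6.1]
finger_gap: 0.0143
grip_force: 30.0
0.08 5307 [334. 154.] z [0.0937 0.095  0.1072] [522.3 142.7] [76.  20.1] 1.9
```

```bash
python3 -m crank '[[[0,0,1.5],0,1],[[0,0,0],0,1],[[0,0,0],0,1]]'; python3 -m crank '[[[0,0,0.5],0,1],[[0,0,0],0,0.9],[[0,0,0],0,0.7],[[0,0,0],0,0.5],[[0,0,0],0,0.4],[[0,0,0],0,0.4]]'; python3 - <<'E'
from look import *
look([(.08,.12)],(.44,.56,.08,.2),'w18')
E
```

```text
time: 37.83
tool_pos: [0.5719, 0.1435, 0.1016]
orientation: [-0.044, 0.999, -0.0, 0.0]
ft_force: [-9.0, -3.7, -2.8]
finger_gap: 0.0143
grip_force: 30.0
time: 38.33
tool_pos: [0.5737, 0.1442, 0.1012]
orientation: [-0.044, 0.999, 0.0, 0.002]
ft_force: [-0.3, -1.1, -0.0]
finger_gap: 0.0372
grip_force: 0.0
0.08 5388 [333. 151.] z [0.0935 0.0948 0.107 ] [522.4 142.7] [75.8 20.1] 1.8
```

The bar is down on the mandrel with its top at 95 mm, which is 7 to 8 mm of lift, and it was let down slowly. Now the loupe: rise, turn, and look at the knob from near.

```bash
python3 -m crank '[[[0,0,-15],0,0.3],[[0,0,-40],0,0.2],[[0,0,-40],0,0],[[0,0,-35],0,0],[[0,0,0],0.12,0],[[0,0,0],0.12,0],[[0,0,0],0.12,0],[[0,0,0],0.12,0],[[0,0,0],0.12,0],[[0,0,0],0.12,0]]'>/dev/null; python3 -m crank '[[[0,0,0],0.12,0],[[0,0,0],0.12,0],[[0,0,0],0.12,0],[[0,0,0],0.12,0],[[0,0,0],0.12,0],[[0,0,0],0.12,0],[[0,0,0],0.042,0],[[0,0,0],0,0]]'; python3 -c "
from h import *
go([.5955,-.001,.22],1.745)"
```

```text
time: 39.88
tool_pos: [0.5726, 0.1439, 0.2295]
orientation: [0.642, 0.766, 0.001, 0.0]
ft_force: [-0.7, -0.3, -0.2]
finger_gap: 0.0879
grip_force: 0.0
t 39.88 shift [-146.7, -2.8, 9.5] pos [0.5726, 0.1439, 0.2295] yaw 1.7463 q6 0.013 F [-0.7, -0.3, -0.2] gap 0.0879 roll 0.0013
```

```bash
python3 -m crank '[[[-37,-0.7,0],0,0],[[-37,-0.7,0],0,0],[[-37,-0.7,0],0,0],[[-35,-0.7,0],0,0],[[0,0,0],0,0],[[0,0,0],0,0]]'>/dev/null; python3 - <<'E'
from look import *
go([.5955,-.001,.115],1.745)
look([(.104,.116),(.125,.148),(.12,.135)],(.53,.66,-.1,.1),'w19')
print('post',fx(85,-80))
E
```

```text
t 40.38 shift [1.0, 0.2, 114.1] pos [0.5955, -0.002, 0.2291] yaw 1.7459 q6 -0.236 F [0.4, 0.3, 0.1] gap 0.0874 roll 0.0009
0.104 536 [330. 165.] z [0.109  0.1104 0.1115] [593.6  23.9] [ 8.7 47.3] 10.4
0.104 2146 [331. 234.] z [0.1088 0.1103 0.1129] [605.6 -38.6] [49.3 49.3] 40.7
0.125 206 [331. 202.] z [0.1278 0.1379 0.1392] [598.6  -1.5] [11.2 11.5] 52.5
0.12 268 [330. 128.] z [0.1231 0.1244 0.1254] [587.4  57.4] [14.2 14.2] 54.2
0.12 61 [330. 195.] z [0.1215 0.1281 0.134 ] [597.5   1.9] [11.2  4.6] 17.7
post [0.58583566 0.05806919]
```

```bash
python3 -m crank '[[[0,3,30],0,0.2],[[0,0,30],0,0.4],[[0,0,30],0,0.5],[[0,0,21],0,0.5],[[0,0,0],0,0.5],[[0,0,0],0,0.6]]'; python3 -m crank '[[[0,0,0],0,0.7],[[0,0,0],0,0.8],[[0,0,0],0,1],[[0,0,0],0,1],[[0,0,0],0,1],[[0,0,0],0,1]]'; python3 -c "
from h import *
go([.5985,-.0016,.117],1.7563)"
```

```text
time: 40.93
tool_pos: [0.5974, 0.0016, 0.1173]
orientation: [0.641, 0.768, -0.001, -0.001]
ft_force: [-0.1, -1.1, 0.8]
finger_gap: 0.051
grip_force: 0.0
time: 41.43
tool_pos: [0.5983, -0.0001, 0.1186]
orientation: [0.642, 0.767, 0.0, 0.0]
ft_force: [0.3, 0.6, 2.0]
finger_gap: 0.0114
grip_force: 25.4
t 41.43 shift [-1.6, -0.0, 1.6] pos [0.5983, -0.0001, 0.1186] yaw 1.7476 q6 -0.234 F [0.3, 0.6, 2.0] gap 0.0114 roll -0.0087
```

```bash
python3 -m crank '[[[0.4,-7.1,0],0.12,1],[[0.4,-7.1,0],0.12,1],[[0.4,-7.1,0],0.12,1],[[0.4,-7.1,0],0.12,1],[[0,0,0],0,1]]'; python3 -c "
from h import *
go([.5985,-.0016,.117],1.7563); st=observe(); p=st['tool_pos'][:2]-[.587,.0577]; print(np.hypot(*p),np.degrees(np.arctan2(p[1],p[0])))"
```

```text
time: 41.85
tool_pos: [0.5695, 0.0013, 0.1186]
orientation: [0.807, 0.59, -0.0, 0.0]
ft_force: [-2.5, -2.3, 2.4]
finger_gap: 0.0113
grip_force: 30.0
t 41.85 shift [6.1, 28.5, 1.6] pos [0.5695, 0.0013, 0.1186] yaw 1.2629 q6 0.251 F [-2.5, -2.3, 2.4] gap 0.0113 roll -0.4934
0.05909608326973908 -107.2467816772163
```

```bash
python3 -m crank '[[[0.4,-7.1,0],0.12,1],[[0.4,-7.1,0],0.12,1],[[0.4,-7.1,0],0.12,1],[[0.4,-7.1,0],0.12,1],[[0.4,-7.1,0],0.12,1],[[0.4,-7.1,0],0.12,1],[[0.4,-7.1,0],0.12,1],[[0.4,-7.1,0],0.12,1],[[0.4,-7.1,0],0.12,1],[[0,0,0],0,1]]'; python3 -c "
from h import *
go([.5985,-.0016,.117],1.7563); st=observe(); p=st['tool_pos'][:2]-[.587,.0577]; print(np.hypot(*p),np.degrees(np.arctan2(p[1],p[0])))"
```

```text
time: 42.68
tool_pos: [0.5294, 0.0473, 0.1186]
orientation: [0.996, 0.093, 0.0, 0.0]
ft_force: [-0.2, -2.2, 3.2]
finger_gap: 0.0111
grip_force: 30.0
t 42.68 shift [58.8, 60.9, 1.7] pos [0.5294, 0.0473, 0.1186] yaw 0.1871 q6 1.409 F [-0.2, -2.2, 3.2] gap 0.0111 roll -1.5692
0.05849096442416862 -169.76547492450618
```

```bash
python3 -m crank '[[[0.4,-7.1,0],0.12,1],[[0.4,-7.1,0],0.12,1],[[0.4,-7.1,0],0.12,1],[[0.4,-7.1,0],0.12,1],[[0.4,-7.1,0],0.12,1],[[0,-0.8,0],0.015,1],[[0,0,0],0,1],[[0,0,0],0,1]]'; python3 - <<'E'
from look import *
go([.5985,-.0016,.117],1.7563); st=observe(); p=st['tool_pos'][:2]-[.587,.0577]; print(np.hypot(*p),np.degrees(np.arctan2(p[1],p[0])))
im,d,P,u,v=look([(.104,.116)],(.44,.6,.03,.17),'w20'); 
look([(.104,.116)],(.44,.6,.03,.17),'s20',40,'side'); look([(.104,.118)],(.44,.6,.03,.17),'c20',40,'scene')
E
```

```text
time: 43.35
tool_pos: [0.5346, 0.0819, 0.1186]
orientation: [0.978, -0.21, 0.001, 0.0]
ft_force: [3.6, -3.1, 1.8]
finger_gap: 0.0112
grip_force: 30.0
t 43.35 shift [92.5, 50.0, 1.8] pos [0.5346, 0.0819, 0.1186] yaw -0.4222 q6 2.083 F [3.6, -3.1, 1.8] gap 0.0112 roll -2.1785
0.05771888486067366 155.22722375857566
0.104 1316 [330. 204.] z [0.1092 0.1103 0.1114] [556.4  72. ] [ 9.  49.1] 63.9
0.104 702 [209. 223.] z [0.1052 0.1108 0.1155] [573.6 138.6] [43.   7.9] 8.9
0.104 590 [328. 294.] z [0.109  0.1099 0.1109] [507.6  95.2] [14.6 21.1] 65.8
0.104 43 [249. 216.] z [0.1054 0.1103 0.1151] [579.7  63.6] [ 9.1 21.1] 82.7
0.104 419 [272. 235.] z [0.1057 0.1097 0.1123] [502.4  93.6] [48.7 68.2] 38.4
0.104 113 [226. 237.] z [0.1047 0.1104 0.1154] [569.  148.6] [41.7  9.8] 11.3
0.104 437 [253. 244.] z [0.1092 0.1122 0.1151] [501.   96.9] [49.2 59.4] 31.1
0.104 64 [213. 241.] z [0.1053 0.1123 0.117 ] [569.  147.9] [42.3 10.2] 15.3
```

```bash
python3 -m crank '[[[0,0,0],0,0.9],[[0,0,0],0,0.7],[[0,0,0],0,0.5],[[0,0,0],0,0.4],[[0,0,-15],0,0.4],[[0,0,-35],0,0.3],[[0,0,-40],0,0],[[0,0,-40],0,0],[[0,0,0],0,0],[[0,0,0],0,0]]'; python3 - <<'E'
from look import *
im,d,P,u,v=look([(.104,.116),(.125,.148)],(.44,.6,.03,.13),'w21')
c,s=np.cos(FY),np.sin(FY); F=(P[:,:2]-FO)@np.array([[c,-s],[s,c]])*1000
q=(P[:,2]>.055)&(P[:,2]<.08)&(abs(F[:,0])<22)&(F[:,1]>-60)&(F[:,1]<30); print(q.sum(),'mandrel fy',np.percentile(F[q][:,1],[1,50,99]).round(1),'fx',np.percentile(F[q][:,0],[2,50,98]).round(1))
for n in ['scene','side']:
    i2,_=optics.grab_frame(n); m,T=w_from_c(n)
    for r in nets.recognise('lens',n)[:1]: print(n,r, 'target px',proj([*fx(0,-31),.109],m,T)[0].round(1))
cv2.imwrite('pics/w21.png',im); print('nose',fx(0,-31))
E
```

```text
time: 44.33
tool_pos: [0.5343, 0.0831, 0.2513]
orientation: [0.977, -0.211, 0.003, -0.001]
ft_force: [0.5, -0.1, -0.4]
finger_gap: 0.0676
grip_force: 0.0
0.104 464 [331. 162.] z [0.109  0.1104 0.1115] [557.2  71.8] [ 9.  46.9] 63.9
0.104 1887 [329. 227.] z [0.1089 0.1104 0.113 ] [499.3 100. ] [49.6 49.1] 28.3
0.125 174 [330. 196.] z [0.1268 0.138  0.1393] [533.5  83.5] [11.3 11.4] 53.3
261 mandrel fy [-29.9  -0.5  29.8] fx [-11.7  14.   17.8]
scene {'rect': [249.4, 227.8, 33.5, 53.0], 'score': 0.57} target px [254.1 245.1]
side {'rect': [267.8, 222.8, 43.1, 36.9], 'score': 0.62} target px [272.9 235.1]
nose [0.49695345 0.09961377]
```

View pics/w21.png

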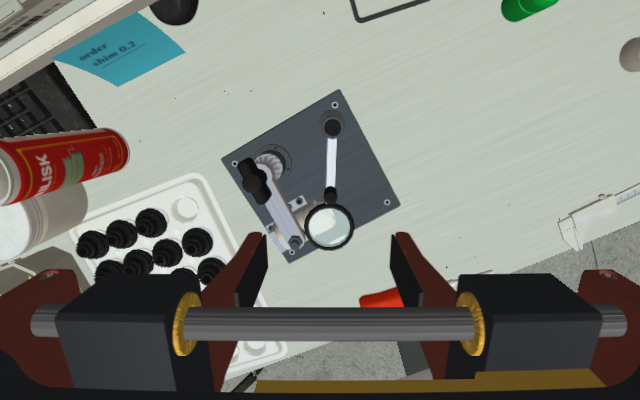

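The view from above shows the lens at (329,227). By depth its centre is about 2 mm from the nose, the bar is down over the mandrel, and the gripper is clear. Handing in.

```bash
python3 -c "
from rig import manip
print(manip.hand_in())"
```

```text
the job is handed in; nothing more can be done
None
```

The job is handed in at about 44 s of the 72 s allowed. The tall steel mandrel lies home against the stop with its nose outward, and the bar was let down slowly to clamp it. The loupe's lens measured about 2 mm from centred over the nose. I did not touch the other two mandrels, though I took no last picture of them; the hand-in gave no verdict.

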